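# Fit the sensor module in the bedside monitor rack

### The job

Fit the loose sensor module (blue grip) from the red tray into the empty slot of the leaning module rack: swing outward any red lever that hangs over that slot, then slide the module gently down the slot's two guides, without letting it drop, until it rests on the spring contacts with both levers still open. Then swing both levers inward, fully down flat on its front panel, so that they press the module fully home and hold it. Leave the other things on the bench and in the tray where they are, and standing.

Things in the scene. Friction and masses are not known exactly. Their poses are not given: they have to be found in the camera images.
- module: Loose sensor module, 0.25-0.46 kg, standing on its connector end in the red tray. Origin: centre of its underside; z up to the grip, x along its long side. Bottom up: black nose 96 x 28 mm (x, y), z 0-8 mm; grey body 104 x 34, z 8-125; white panel 128 x 38, z 125-130; blue grip, z 130-162. Symmetrical: it may go in either way round (half a turn about z).
- module_grip (a point): Middle of the module's solid blue grip (module z = 146 mm): 30 mm along module x, 14 mm along y, 32 mm tall, on the middle of the panel. Axes as the module's. In the rack the neighbours' grips are 42 mm away along y, so there it is better held across its 30 mm (fingers closing along x).
- cage: Fixed open frame of the module rack, leaning 0.61 rad (35 deg) so that its slots open up and towards the robot's side. Origin: middle of the empty slot's mouth, level with the front rails, 178 mm over the bench. z points out of the slot (the module goes in along -z); x up the slope along the slot's long side, from near low end to far high end; y across the five slots (pitch 42 mm).
- slot_guides (a point): Point half way down the empty slot (cage z = -60 mm). The module's long side goes along cage x; its body edges run in channels at both x ends: clear 107 mm in x and 36.6 mm in y, flared to 114 x 45 mm at the mouth over 10 mm. Neighbour slots hold like modules: grey grips to z = 37 mm, shut levers to z = 14 mm. Rails reach x = +-82 mm, side plates y = +-111 mm.
- slot_home (a point): Where the module's origin lies when fully home (cage z = -125 mm; then its panel rests on the rails, z 0 to 5 mm). A spring contact block stops a gently lowered module about 6 mm short (origin at z about -119 mm); it pushes back with 4 N there and 12 N at home, so a module pushed home springs out again until the levers hold it.
- tray: Fixed shallow red plastic tray, 300 x 250 mm outside, walls 4 mm thick and 30 mm high, floor 4 mm thick. Origin: centre of its underside, on the bench; the module, the saline bottle and the mortar stand in it.
- lever_near (a joint): Angle (rad) of the empty slot's red lever at the near low end. 0: shut, flat on the panel. Starts at 0.9-1.9: above 1.5 it is clear of the module's panel, below it hangs in the way; stop 2.1. Pivot along cage y at cage x = -74, z = 9.4 mm; at angle a it points along (cos a, 0, sin a) in the cage frame. Stiff friction hinge: stays where left, 6 to 9 N near the tip swings it.
- lever_far (a joint): The same for the red lever at the far high end of the empty slot: pivot at cage x = +74, z = 9.4 mm; at angle a it points along (-cos a, 0, sin a) in the cage frame. 0: shut, flat on the panel; starts at 0.9-1.9, clear of the panel above 1.5; same stiffness.
- lever_near_tip (a point): Middle of the tip of the near lever, 45 mm from its pivot. Each lever is a red bar 22 mm wide (along cage y) and 8 mm thick, this point at mid thickness; shut, it lies along cage x from the pivot to 29 mm from the slot's middle.
- lever_far_tip (a point): Middle of the tip of the far lever, 45 mm from its pivot.
- saline: Bystander in the tray: clear bottle with blue cap, 60 mm diameter, 150 mm tall, upright. Origin: centre of its underside.
- mortar: Bystander in the tray: white ceramic mortar bowl, 72 mm diameter, 50 mm tall. Origin: centre of its underside.
- instrument_box: Bystander: steel instrument box with a lid, 94 x 184 mm, 40 mm tall with a wire handle to 60 mm. Origin: centre of its underside, long side along y.
- tubes: Bystander: blue test tube rack 60 x 180 mm with glass tubes, 111 mm tall. Origin: centre of its underside, long side along y.
- jug: Bystander: clear measuring jug, 100 mm diameter, 140 mm tall, handle to +y. Origin: centre of its underside.
- resuscitator: Bystander: bag-valve resuscitator lying down, 240 mm long along its x from its origin (under the bag's end), 100 mm wide, 97 mm tall.

How it is judged:
By the outcome, as a careful person would: the job done as asked, in the order asked, and still so for the second after the job is handed in, with the robot touching nothing.
It also fails if it takes over 72 s, if anything falls off the work surface, if the arm or the gripper's body presses on something with over 40 N, if the wrist force passes 120 N, or if a joint passes its speed limit or range.

### The arm

A 7-joint arm with a two-finger parallel gripper is mounted at the origin on the work surface. World frame = base frame: x ahead of the robot, y to its left, z up, the work surface at z = 0. Lengths are in m, angles in rad, forces in N, time in s.
With the tool pointing down it reaches from about 0.425 to 0.925 m from the base axis. Payload 6.8 kg.
Tool frame: the origin (TCP) lies on the mounting face of the last link; the fingertips stand 173 mm ahead of it and the grasp point (between the pads) lies 155 mm ahead of it; z points along the fingers, y is the line along which they close (so a half turn about z gives the same grasp; the last joint's range is limited). The gripper opens to 85 mm and grips with 20 to 120 N. Pads are 22 mm wide; open, the fingers measure 114 mm over their backs; the gripper's body (76 mm by 85 mm) begins 54 mm behind the grasp point. The pads swing forward as they close: fully open they stand 13 mm farther back than shut.
Start: joints at [-1.291, 0.477, 0.022, 1.555, -0.011, 1.109, -0.083], TCP at [0.255, 0.625, 0.405] pointing down, gripper open.
Joint ranges: [-2.96, 2.96], [-0.34, 2.1], [-1.41, 1.46], [0.24, 2.44], [-1.37, 4.51], [0.17, 1.92], [-2.96, 2.96]. Speed limits (rad/s): [2.39, 2.39, 3.14, 3.14, 3.14, 3.14, 3.14].

### API

Orientations are given as a rotation vector (axis times angle).
In Python, from bench import r gives the robot as it stands.
- The arm moves only by the tool arm_command, never from a script. Its argument "plan" is a list of rows, each an object of numbers: "claw": the closure, from 0 (fully open) to 1 (shut); "tx", "ty", "tz": the shift along the tool's x, y, z in m; "ax", "ay", "az": the turn, a rotation vector about the tool's x, y, z in degrees. A call has exactly 10 rows; each row shifts and turns the commanded pose from where the row before left it, along the tool's axes as they then stand; what a row does not reach is not made up. A row lasts 1/12 s, in which the tool goes at most 41.7 mm and 7.16 degrees, less where a joint would pass 70% of its speed; a pose out of reach is approached as far as the arm can. A call is refused whole if a number of a shift passes 0.0417 or a number of a turn 7.16, either way. A call with a gripper value outside its range is refused whole. The fingers move at their own pace and stop on an object; "squeeze" is the grip in N (left out, the last holds). Time passes only in rows, so rows that do not move let the fingers close, or fill a call up. It gives the time, the measured TCP pose, the force, the opening and the grip force at its end, in the units of the state.
- r.get_obs(): the state, without advancing time (a new reading comes with each control period).
- r.grab_frame(name): name is "scene" or "side" or "wrist"; returns the picture (420x560x3 uint8, red, green, blue); there is no depth.
- r.camera_model(name): a dict with "fx", "fy", "cx", "cy" (pixels), "k1" (the pictures are not rectified: a ray, as slopes to the right and down, at radius r is drawn at 1 + k1 r^2 times it, then the intrinsics apply), "position" and "orientation" of the camera in the world; the wrist camera has in their place "tool_from_camera" (4x4, takes a point from camera to tool coordinates, whose origin is the TCP and whose axes are the flange's). Camera axes: x right, y up, looking along -z (the intrinsics and any distortion apply to the point x, -y, -z); pixel columns grow to the right and rows downward; lengths in m; the calibration is good to about 2 mm. A picture is of the moment at which its call begins: read the wrist's pose just before it. camera_model takes no time and is no camera call.
- r.hand_in(): hands the job in; it is judged then, once.
Trained networks look in the newest picture that a camera, given by its name, has taken for a name from the list of things; names that differ only in an ending like _2 or _b are one class to them, and where a whole thing is asked for, a point or a joint stands for the part that bears it (a point fixed in the world has none). Each returns a list of dicts, best first, with "confidence" (0 to 1); they miss things now and then, are a little off and sometimes report something else, mostly with a low value. They report only what shows in the picture. A call takes as long as a camera call.
- r.boxes_of(target, camera): "location" ([x, y, z] in m, in the coordinates of the camera as it stood for that picture, good to about 4 mm: the middle of the surface that is visible of it).
- r.tip_of(target, camera): "location" ([x, y, z] in m, in the coordinates of the camera as it stood for that picture, good to about 4 mm: a listed point, or the origin of a listed thing).
The state is a dict: "clock": time; "joints": joint angles; "qvel": joint speeds; "tau": joint torques, N m; "tcp_pos": TCP position; "orientation": TCP orientation; "contact_force": force on the tool from outside, world axes, zero at the start; "moment": the same for the moment, N m; "grip_width": finger opening in m; "gripper_force": force on a finger pad.
Only numpy, scipy, OpenCV 4.12 (cv2) and the standard library are available. Lean on these libraries where they do the work, as an engineer would, in place of code of your own. Each camera call takes 0.05 s, during which the arm holds its last target. There are 200 camera calls.

## Working session

There is one attempt and no reset: what is moved stays moved. The work goes in short steps, Python scripts to look and compute and a tool call to move; the robot and the scene stay as the last step left them, time stands still between calls to the robot, and variables do not carry over. Pictures are saved under pics/ and viewed, at most 10 in all, crops included, and the job is handed in when it is done.

Besides the shell and the picture viewer there is one more tool, called after "Call:" by a JSON object that holds its "fn" and its "kwargs", one argument or row to a line. arm_command: Moves the arm, as the interface text tells. Its arguments: {"type":"object","properties":{"plan":{"type":"array","items":{"type":"object","properties":{"claw":{"type":"number"},"tx":{"type":"number"},"ty":{"type":"number"},"tz":{"type":"number"},"ax":{"type":"number"},"ay":{"type":"number"},"az":{"type":"number"}}}},"squeeze":{"type":"number"}},"required":["plan"]}

```bash
ls; mkdir -p pics
cat > h.py <<'E'
import numpy as np, cv2
from scipy.spatial.transform import Rotation as R
from bench import r
def campose(n,obs=None):
    m=r.camera_model(n)
    if n=="wrist":
        o=obs or r.get_obs(); T=np.eye(4); T[:3,:3]=R.from_rotvec(o["orientation"]).as_matrix(); T[:3,3]=o["tcp_pos"]
        return T@np.array(m["tool_from_camera"])
    T=np.eye(4); q=np.array(m["orientation"]); T[:3,:3]=R.from_rotvec(q).as_matrix() if q.shape==(3,) else (R.from_quat(q).as_matrix() if q.shape==(4,) else q); T[:3,3]=m["position"]; return T
def grab(n,f=None):
    T=campose(n); im=r.grab_frame(n)
    if f: cv2.imwrite("pics/"+f,cv2.cvtColor(im,cv2.COLOR_RGB2BGR))
    return T,im
def find(t,n,T,fn="tip_of",k=2):
    return [(round(d["confidence"],2),np.round((T@np.r_[d["location"],1])[:3],4)) for d in getattr(r,fn)(t,n)[:k]]
def proj(n,T,p):
    m=r.camera_model(n); p=np.atleast_2d(p); c=(p-T[:3,3])@T[:3,:3]; s=np.c_[c[:,0],-c[:,1]]/-c[:,2:]
    s=s*(1+m["k1"]*(s**2).sum(1,keepdims=True)); return s*[m["fx"],m["fy"]]+[m["cx"],m["cy"]]
E
python3 - <<'E'
from h import *
print(r.get_obs()); print(r.camera_model("scene")); print(r.camera_model("side")); print(r.camera_model("wrist"))
ims=[]
for n in ["scene","side"]:
    T,im=grab(n,n+"0.png"); 
    for t in ["module","module_grip","cage","slot_guides","lever_near","lever_far","lever_near_tip","lever_far_tip","tray","saline","mortar","jug","tubes","instrument_box","resuscitator","slot_home"]:
        try: print(n,t,find(t,n,T))
        except Exception as e: print(n,t,e)
E
```

```text
pics
{'clock': 0.0, 'joints': array([-1.29109968,  0.47776393,  0.02231571,  1.55652058, -0.01150577,
        1.10930314, -0.08311811]), 'qvel': array([ 0.00064384,  0.00080418, -0.0012948 ,  0.00012309,  0.00046922,
        0.00185457,  0.00058627]), 'tau': array([ 2.48969618e-04, -5.96465313e+01,  1.60800677e+00, -2.81175578e+01,
        1.24623507e-02,  9.62721213e-03, -1.73072215e-05]), 'tcp_pos': array([0.255117  , 0.62460094, 0.40372003]), 'orientation': array([-6.05260263e-01, -3.08249186e+00,  2.90887532e-03]), 'contact_force': array([-0.19984966, -0.4562565 ,  0.55176209]), 'moment': array([-0.00322311,  0.01462972, -0.0259571 ]), 'gripper_force': 0.0, 'grip_width': 0.08528132140642336}
{'fx': 391.33954581829175, 'fy': 391.33954581829175, 'cx': 284.02765605886015, 'cy': 207.08782450229265, 'k1': -0.1045375945386887, 'position': array([1.29290249, 0.38534331, 0.88605362]), 'orientation': array([0.52465383, 0.87176525, 1.93543085])}
{'fx': 395.9504897858359, 'fy': 395.9504897858359, 'cx': 283.40390043769446, 'cy': 201.60134375743255, 'k1': 0.0006138003460553535, 'position': ar
[... 2513 characters left out ...]
rray([0.4805, 0.1912, 0.1774]))]
side lever_far_tip [(0.36, array([0.6034, 0.1835, 0.2621])), (0.24, array([0.4835, 0.1919, 0.1773]))]
side tray [(0.74, array([ 5.565e-01, -1.889e-01,  1.000e-04]))]
side saline []
side mortar [(0.64, array([ 0.6118, -0.127 ,  0.0014])), (0.23, array([0.4822, 0.1925, 0.1768]))]
side jug [(0.88, array([0.5836, 0.4499, 0.0008]))]
side tubes [(0.74, array([ 8.015e-01,  6.370e-02, -8.000e-04])), (0.69, array([ 0.3603,  0.0207, -0.0024]))]
side instrument_box [(0.69, array([ 0.6136, -0.1315, -0.0016])), (0.57, array([ 0.364 ,  0.0192, -0.007 ]))]
side resuscitator [(0.81, array([ 0.4931, -0.5032, -0.0013]))]
side slot_home [(0.64, array([0.6499, 0.1782, 0.0767]))]
```

View pics/scene0.png

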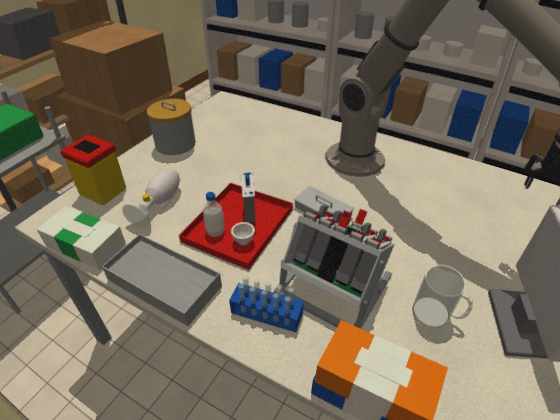

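View pics/side0.png

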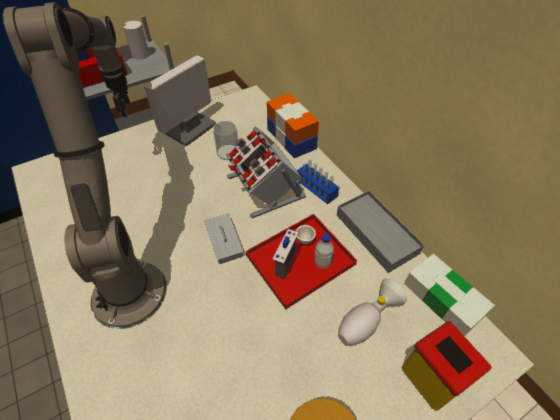

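```bash
cat >> h.py <<'E'
from scipy.linalg import logm,expm
def cur():
    o=r.get_obs(); T=np.eye(4); T[:3,:3]=R.from_rotvec(o["orientation"]).as_matrix(); T[:3,3]=o["tcp_pos"]; return T
def pose(p,x,y,z):
    T=np.eye(4); T[:3,:3]=np.c_[x,y,z]; T[:3,3]=p; return T
def step(A,B,N):
    L=np.real(logm(np.linalg.inv(A)@B))/N; S=expm(L)
    return np.round(S[:3,3],4), np.round(np.degrees(R.from_matrix(S[:3,:3]).as_rotvec()),2)
def adv(A,d,w,N):
    S=np.eye(4); S[:3,:3]=R.from_rotvec(np.radians(w)).as_matrix(); S[:3,3]=d
    return A@np.linalg.matrix_power(S,N)
O=np.array([0.579,0.1835,0.178]); yaw=np.radians(-3.6)
def cage(O=O,yaw=yaw):
    B=R.from_euler("z",yaw).as_matrix()@R.from_euler("y",-0.611).as_matrix(); T=np.eye(4); T[:3,:3]=B; T[:3,3]=O; return T
def over(C,x,y,z):  # tool over cage point, tool y=cage x, tool z=-cage z, TCP at cage (x,y,z)
    T=C@np.array([[0,1,0,x],[1,0,0,y],[0,0,-1,z],[0,0,0,1.]]); return T
E
python3 - <<'E'
from h import *
A=cur(); B=over(cage(),0,-0.02,0.37); print(A,B)
d,w=step(A,B,20); print(d,w)
for k in (5,10,15,20): print(adv(A,d,w,k)[:3,3])
E
```

```text
[[-9.25741383e-01  3.78157230e-01 -2.77331075e-05  2.55244449e-01]
 [ 3.78157231e-01  9.25741382e-01 -4.77347953e-05  6.24887035e-01]
 [ 7.62242730e-06 -5.46775506e-05 -9.99999998e-01  4.04692923e-01]
 [ 0.00000000e+00  0.00000000e+00  0.00000000e+00  1.00000000e+00]] [[ 0.06279052  0.81745848  0.57255478  0.36589892]
 [ 0.99802673 -0.05143013 -0.03602209  0.17686764]
 [ 0.          0.57368682 -0.81907474  0.48105765]
 [ 0.          0.          0.          1.        ]]
[-0.0235 -0.0075 -0.0047] [-1.52 -1.09  3.45]
[0.33789239 0.5345362  0.42989303]
[0.38617136 0.42206143 0.45534043]
[0.39551238 0.29887268 0.47447881]
[0.3658689  0.17762424 0.48148461]
```

Call:
{"fn": "arm_command", "kwargs": {
  "plan": [
    {"tx": -0.0235, "ty": -0.0075, "tz": -0.0047, "ax": -1.52, "ay": -1.09, "az": 3.45},
    {"tx": -0.0235, "ty": -0.0075, "tz": -0.0047, "ax": -1.52, "ay": -1.09, "az": 3.45},
    {"tx": -0.0235, "ty": -0.0075, "tz": -0.0047, "ax": -1.52, "ay": -1.09, "az": 3.45},
    {"tx": -0.0235, "ty": -0.0075, "tz": -0.0047, "ax": -1.52, "ay": -1.09, "az": 3.45},
    {"tx": -0.0235, "ty": -0.0075, "tz": -0.0047, "ax": -1.52, "ay": -1.09, "az": 3.45},
    {"tx": -0.0235, "ty": -0.0075, "tz": -0.0047, "ax": -1.52, "ay": -1.09, "az": 3.45},
    {"tx": -0.0235, "ty": -0.0075, "tz": -0.0047, "ax": -1.52, "ay": -1.09, "az": 3.45},
    {"tx": -0.0235, "ty": -0.0075, "tz": -0.0047, "ax": -1.52, "ay": -1.09, "az": 3.45},
    {"tx": -0.0235, "ty": -0.0075, "tz": -0.0047, "ax": -1.52, "ay": -1.09, "az": 3.45},
    {"tx": -0.0235, "ty": -0.0075, "tz": -0.0047, "ax": -1.52, "ay": -1.09, "az": 3.45}
  ]
}}

```text
invalid input at $.plan[0]: expected keys claw, tx, ty, tz, ax, ay, az
```

Call:
{"fn": "arm_command", "kwargs": {
  "plan": [
    {"tx": -0.0235, "ty": -0.0075, "tz": -0.0047, "ax": -1.52, "ay": -1.09, "az": 3.45},
    {"tx": -0.0235, "ty": -0.0075, "tz": -0.0047, "ax": -1.52, "ay": -1.09, "az": 3.45},
    {"tx": -0.0235, "ty": -0.0075, "tz": -0.0047, "ax": -1.52, "ay": -1.09, "az": 3.45},
    {"tx": -0.0235, "ty": -0.0075, "tz": -0.0047, "ax": -1.52, "ay": -1.09, "az": 3.45},
    {"tx": -0.0235, "ty": -0.0075, "tz": -0.0047, "ax": -1.52, "ay": -1.09, "az": 3.45},
    {"tx": -0.0235, "ty": -0.0075, "tz": -0.0047, "ax": -1.52, "ay": -1.09, "az": 3.45},
    {"tx": -0.0235, "ty": -0.0075, "tz": -0.0047, "ax": -1.52, "ay": -1.09, "az": 3.45},
    {"tx": -0.0235, "ty": -0.0075, "tz": -0.0047, "ax": -1.52, "ay": -1.09, "az": 3.45},
    {"tx": -0.0235, "ty": -0.0075, "tz": -0.0047, "ax": -1.52, "ay": -1.09, "az": 3.45},
    {"tx": -0.0235, "ty": -0.0075, "tz": -0.0047, "ax": -1.52, "ay": -1.09, "az": 3.45}
  ]
}}

```text
invalid input at $.plan[0]: expected keys claw, tx, ty, tz, ax, ay, az
```

Run:
```python
from h import *
A=cur(); print(A.round(4)); print(r.get_obs()["joints"], r.get_obs()["clock"])
T,im=grab("wrist","w1.png")
for t in ["cage","slot_guides","slot_home","lever_near_tip","lever_far_tip"]: print(t,find(t,"wrist",T))
C=np.linalg.inv(cage())
```

```text
[[-9.257e-01  3.782e-01 -0.000e+00  2.552e-01]
 [ 3.782e-01  9.257e-01 -0.000e+00  6.249e-01]
 [ 0.000e+00 -1.000e-04 -1.000e+00  4.047e-01]
 [ 0.000e+00  0.000e+00  0.000e+00  1.000e+00]]
[-1.29110871  0.47702033  0.02239981  1.55540316 -0.01149897  1.10935164
 -0.08309677] 1.5
cage []
slot_guides []
slot_home []
lever_near_tip []
lever_far_tip []
```

View pics/w1.png

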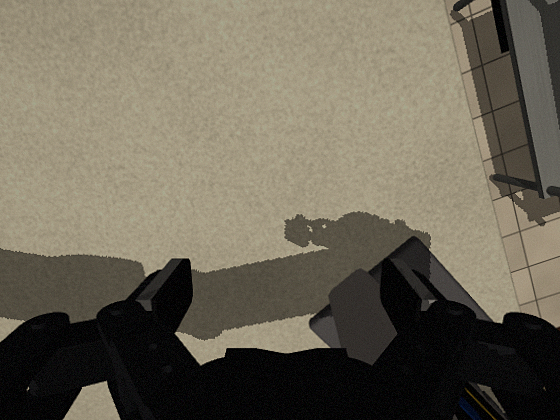

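The picture shows only bench and fingers, because the rows were refused: every key is required. I'll repeat them with all the keys.

Call:
{"fn": "arm_command", "kwargs": {
  "plan": [
    {"claw": 0, "tx": -0.0235, "ty": -0.0075, "tz": -0.0047, "ax": -1.52, "ay": -1.09, "az": 3.45},
    {"claw": 0, "tx": -0.0235, "ty": -0.0075, "tz": -0.0047, "ax": -1.52, "ay": -1.09, "az": 3.45},
    {"claw": 0, "tx": -0.0235, "ty": -0.0075, "tz": -0.0047, "ax": -1.52, "ay": -1.09, "az": 3.45},
    {"claw": 0, "tx": -0.0235, "ty": -0.0075, "tz": -0.0047, "ax": -1.52, "ay": -1.09, "az": 3.45},
    {"claw": 0, "tx": -0.0235, "ty": -0.0075, "tz": -0.0047, "ax": -1.52, "ay": -1.09, "az": 3.45},
    {"claw": 0, "tx": -0.0235, "ty": -0.0075, "tz": -0.0047, "ax": -1.52, "ay": -1.09, "az": 3.45},
    {"claw": 0, "tx": -0.0235, "ty": -0.0075, "tz": -0.0047, "ax": -1.52, "ay": -1.09, "az": 3.45},
    {"claw": 0, "tx": -0.0235, "ty": -0.0075, "tz": -0.0047, "ax": -1.52, "ay": -1.09, "az": 3.45},
    {"claw": 0, "tx": -0.0235, "ty": -0.0075, "tz": -0.0047, "ax": -1.52, "ay": -1.09, "az": 3.45},
    {"claw": 0, "tx": -0.0235, "ty": -0.0075, "tz": -0.0047, "ax": -1.52, "ay": -1.09, "az": 3.45}
  ]
}}

```text
clock: 2.63
tcp_pos: [0.3868, 0.4208, 0.4558]
orientation: [1.384, 2.536, 0.323]
contact_force: [0.2, -0.6, 0.4]
grip_width: 0.0848
gripper_force: 0.0
```

Call:
{"fn": "arm_command", "kwargs": {
  "plan": [
    {"claw": 0, "tx": -0.0235, "ty": -0.0075, "tz": -0.0047, "ax": -1.52, "ay": -1.09, "az": 3.45},
    {"claw": 0, "tx": -0.0235, "ty": -0.0075, "tz": -0.0047, "ax": -1.52, "ay": -1.09, "az": 3.45},
    {"claw": 0, "tx": -0.0235, "ty": -0.0075, "tz": -0.0047, "ax": -1.52, "ay": -1.09, "az": 3.45},
    {"claw": 0, "tx": -0.0235, "ty": -0.0075, "tz": -0.0047, "ax": -1.52, "ay": -1.09, "az": 3.45},
    {"claw": 0, "tx": -0.0235, "ty": -0.0075, "tz": -0.0047, "ax": -1.52, "ay": -1.09, "az": 3.45},
    {"claw": 0, "tx": -0.0235, "ty": -0.0075, "tz": -0.0047, "ax": -1.52, "ay": -1.09, "az": 3.45},
    {"claw": 0, "tx": -0.0235, "ty": -0.0075, "tz": -0.0047, "ax": -1.52, "ay": -1.09, "az": 3.45},
    {"claw": 0, "tx": -0.0235, "ty": -0.0075, "tz": -0.0047, "ax": -1.52, "ay": -1.09, "az": 3.45},
    {"claw": 0, "tx": -0.0235, "ty": -0.0075, "tz": -0.0047, "ax": -1.52, "ay": -1.09, "az": 3.45},
    {"claw": 0, "tx": -0.0235, "ty": -0.0075, "tz": -0.0047, "ax": -1.52, "ay": -1.09, "az": 3.45}
  ]
}}

```text
clock: 3.47
tcp_pos: [0.3656, 0.1762, 0.4818]
orientation: [1.925, 1.801, 0.574]
contact_force: [-0.7, 0.2, 0.5]
grip_width: 0.0855
gripper_force: 0.0
```

Run:
```python
from h import *
A=cur(); print(A.round(4)); print(r.get_obs()["joints"], r.get_obs()["clock"])
T,im=grab("wrist","w2.png")
for t in ["cage","slot_guides","slot_home","lever_near_tip","lever_far_tip"]: print(t,find(t,"wrist",T))
```

```text
[[ 0.0659  0.8153  0.5753  0.3656]
 [ 0.9978 -0.0553 -0.0361  0.1762]
 [ 0.0024  0.5764 -0.8172  0.4818]
 [ 0.      0.      0.      1.    ]]
[-1.15490084 -0.22316507  0.32746615  2.23505836  0.74814662  0.84250077
 -1.3218611 ] 3.4667
cage [(0.75, array([0.5803, 0.1835, 0.1792]))]
slot_guides [(0.67, array([0.6114, 0.1815, 0.1309]))]
slot_home [(0.64, array([0.6502, 0.1784, 0.0789]))]
lever_near_tip [(0.84, array([0.4852, 0.1893, 0.1782])), (0.19, array([0.606 , 0.1831, 0.264 ]))]
lever_far_tip [(0.75, array([0.6081, 0.1867, 0.263 ]))]
```

View pics/w2.png

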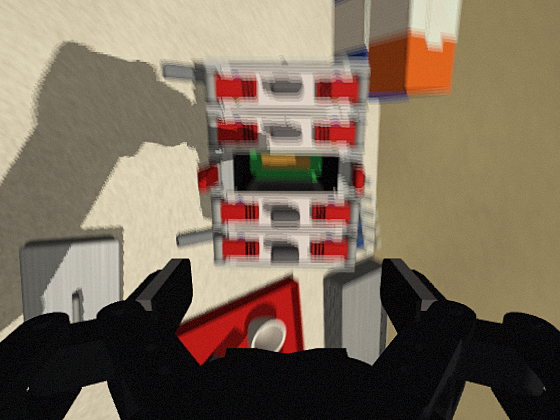

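Run:
```python
from h import *
acc={}
for i in range(4):
    T,im=grab("wrist","w3.png")
    for t in ["cage","slot_guides","slot_home","lever_near_tip","lever_far_tip"]:
        f=find(t,"wrist",T,k=1)
        if f: acc.setdefault(t,[]).append(f[0][1])
for t in acc: print(t,np.mean(acc[t],0).round(4),np.std(acc[t],0).round(4),len(acc[t]))
C=cage()
def P(pts): return proj("wrist",T,(C[:3,:3]@np.array(pts).T).T+C[:3,3])
big=cv2.resize(im[40:290,180:390],None,fx=2.4*1.0,fy=2.4,interpolation=cv2.INTER_CUBIC)[:,:,::-1].copy()
def poly(pts,c):
    p=((P(pts)-[180,40]+.5)*2.4).round().astype(int); cv2.polylines(big,[p],True,c,1)
for k in (-2,-1,1,2):
    y=.042*k; poly([[-.064,y-.019,.005],[.064,y-.019,.005],[.064,y+.019,.005],[-.064,y+.019,.005]],(255,255,0))
    poly([[-.015,y-.007,.037],[.015,y-.007,.037],[.015,y+.007,.037],[-.015,y+.007,.037]],(255,0,255))
poly([[-.057,-.0225,0],[.057,-.0225,0],[.057,.0225,0],[-.057,.0225,0]],(0,255,0))
cv2.imwrite("pics/c3.png",big); print(big.shape)
```

```text
cage [0.5763 0.1837 0.1792] [0.0017 0.0014 0.0017] 4
slot_guides [0.6124 0.1825 0.132 ] [0.0023 0.0005 0.0011] 4
slot_home [0.6474 0.1794 0.0769] [0.0015 0.0017 0.0006] 4
lever_near_tip [0.5106 0.1889 0.1794] [0.0406 0.0034 0.0007] 4
lever_far_tip [0.6076 0.1866 0.2622] [0.0016 0.0007 0.0015] 4
(600, 504, 3)
```

View pics/c3.png

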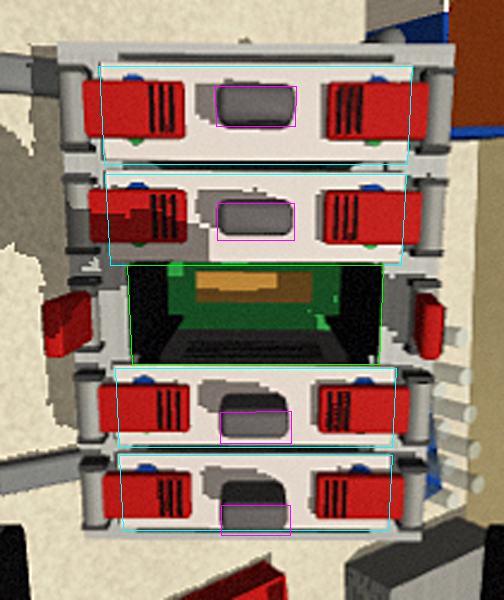

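The overlay fits: panels and slot mouth sit within about 1 px, so the cage pose is good. The near lever (68,322) leans outward at about 1.68 rad. The far lever (430,325) is nearer 1.4, hanging in the way, so I'll push it outward with closed fingers.

Call:
{"fn": "arm_command", "kwargs": {
  "plan": [
    {"claw": 1, "tx": 0.002, "ty": 0.002, "tz": 0.014, "ax": 0, "ay": 0, "az": 0},
    {"claw": 1, "tx": 0.002, "ty": 0.002, "tz": 0.014, "ax": 0, "ay": 0, "az": 0},
    {"claw": 1, "tx": 0.002, "ty": 0.002, "tz": 0.014, "ax": 0, "ay": 0, "az": 0},
    {"claw": 1, "tx": 0.002, "ty": 0.002, "tz": 0.014, "ax": 0, "ay": 0, "az": 0},
    {"claw": 1, "tx": 0.002, "ty": 0.002, "tz": 0.014, "ax": 0, "ay": 0, "az": 0},
    {"claw": 1, "tx": 0.002, "ty": 0.002, "tz": 0.014, "ax": 0, "ay": 0, "az": 0},
    {"claw": 1, "tx": 0.002, "ty": 0.002, "tz": 0.014, "ax": 0, "ay": 0, "az": 0},
    {"claw": 1, "tx": 0.002, "ty": 0.002, "tz": 0.014, "ax": 0, "ay": 0, "az": 0},
    {"claw": 1, "tx": 0.002, "ty": 0.002, "tz": 0.014, "ax": 0, "ay": 0, "az": 0},
    {"claw": 1, "tx": 0.002, "ty": 0.002, "tz": 0.014, "ax": 0, "ay": 0, "az": 0}
  ]
}}

```text
clock: 5.8
tcp_pos: [0.4643, 0.1918, 0.3779]
orientation: [1.922, 1.806, 0.572]
contact_force: [0.0, -0.5, 0.2]
grip_width: 0.0001
gripper_force: 0.0
```

Run:
```python
from h import *
print((np.linalg.inv(cage())@cur()).round(4), r.get_obs()["grip_width"])
```

```text
[[-4.000e-04  1.000e+00  1.600e-03  2.050e-02]
 [ 1.000e+00  4.000e-04  7.000e-04  1.100e-03]
 [ 7.000e-04  1.600e-03 -1.000e+00  2.297e-01]
 [ 0.000e+00  0.000e+00  0.000e+00  1.000e+00]] 0.00011339165143518116
```

Call:
{"fn": "arm_command", "kwargs": {
  "plan": [
    {"claw": 1, "tx": 0, "ty": 0, "tz": 0.006, "ax": 0, "ay": 0, "az": 0},
    {"claw": 1, "tx": 0, "ty": 0, "tz": 0.006, "ax": 0, "ay": 0, "az": 0},
    {"claw": 1, "tx": 0, "ty": 0, "tz": 0.006, "ax": 0, "ay": 0, "az": 0},
    {"claw": 1, "tx": 0, "ty": 0.006, "tz": 0, "ax": 0, "ay": 0, "az": 0},
    {"claw": 1, "tx": 0, "ty": 0.006, "tz": 0, "ax": 0, "ay": 0, "az": 0},
    {"claw": 1, "tx": 0, "ty": 0.006, "tz": 0, "ax": 0, "ay": 0, "az": 0},
    {"claw": 1, "tx": 0, "ty": 0.006, "tz": 0, "ax": 0, "ay": 0, "az": 0},
    {"claw": 1, "tx": 0, "ty": 0.005, "tz": 0, "ax": 0, "ay": 0, "az": 0},
    {"claw": 1, "tx": 0, "ty": 0.005, "tz": 0, "ax": 0, "ay": 0, "az": 0},
    {"claw": 1, "tx": 0, "ty": 0.004, "tz": 0, "ax": 0, "ay": 0, "az": 0}
  ]
}}

```text
clock: 6.63
tcp_pos: [0.5043, 0.189, 0.385]
orientation: [1.923, 1.807, 0.569]
contact_force: [-6.7, 1.1, 0.1]
grip_width: -0.0
gripper_force: 2.7
```

Run:
```python
from h import *
C=np.linalg.inv(cage()); print((C@cur())[:3,3].round(4), C[:3,:3]@r.get_obs()["contact_force"])
T,im=grab("wrist","w4.png")
for n in ["wrist","scene","side"]:
    if n!="wrist": T,_=grab(n)
    for t in ["lever_near_tip","lever_far_tip"]:
        for c,p in find(t,n,T): print(n,t,c,(C@np.r_[p,1]).round(4))
```

```text
[0.0574 0.0008 0.2125] [-5.47023786  0.71308164  4.011654  ]
wrist lever_far_tip 0.66 [0.0797 0.0055 0.0549 1.    ]
scene lever_near_tip 0.7 [-0.0794  0.0035  0.0533  1.    ]
scene lever_far_tip 0.75 [0.0736 0.002  0.0519 1.    ]
side lever_near_tip 0.38 [-7.80e-02  6.00e-04  5.39e-02  1.00e+00]
side lever_far_tip 0.38 [0.0758 0.002  0.0535 1.    ]
```

Call:
{"fn": "arm_command", "kwargs": {
  "plan": [
    {"claw": 1, "tx": 0, "ty": 0.003, "tz": 0, "ax": 0, "ay": 0, "az": 0},
    {"claw": 1, "tx": 0, "ty": 0.003, "tz": 0, "ax": 0, "ay": 0, "az": 0},
    {"claw": 1, "tx": 0, "ty": 0.003, "tz": 0, "ax": 0, "ay": 0, "az": 0},
    {"claw": 1, "tx": 0, "ty": 0, "tz": 0, "ax": 0, "ay": 0, "az": 0},
    {"claw": 1, "tx": 0, "ty": -0.01, "tz": 0, "ax": 0, "ay": 0, "az": 0},
    {"claw": 1, "tx": 0, "ty": -0.015, "tz": 0, "ax": 0, "ay": 0, "az": 0},
    {"claw": 1, "tx": 0, "ty": -0.015, "tz": -0.01, "ax": 0, "ay": 0, "az": 0},
    {"claw": 1, "tx": 0, "ty": -0.01, "tz": -0.03, "ax": 0, "ay": 0, "az": 0},
    {"claw": 1, "tx": 0, "ty": 0, "tz": -0.03, "ax": 0, "ay": 0, "az": 0},
    {"claw": 1, "tx": 0, "ty": 0, "tz": -0.03, "ax": 0, "ay": 0, "az": 0}
  ]
}}

```text
clock: 7.92
tcp_pos: [0.4137, 0.1945, 0.4447]
orientation: [1.922, 1.806, 0.571]
contact_force: [1.1, 1.9, 0.3]
grip_width: 0.0001
gripper_force: 0.0
```

Run:
```python
from h import *
C=np.linalg.inv(cage()); A=cur(); print((C@A)[:3,3].round(4))
for n in ["wrist","scene","side"]:
    T,im=grab(n,"l_"+n+".png")
    for t in ["lever_near_tip","lever_far_tip"]:
        for c,p in find(t,n,T): print(n,t,c,(C@np.r_[p,1]).round(4))
h=np.radians(30); B=pose([0.43,-0.20,0.45],[-np.sin(h),np.cos(h),0],[np.cos(h),np.sin(h),0],[0,0,-1])
d,w=step(A,B,15); print(d,w)
for k in (5,10,15): print(adv(A,d,w,k)[:3,3:].T, (adv(A,d,w,k)@[0,0,.173,1]))
```

```text
[0.0174 0.0006 0.3135]
wrist lever_near_tip 0.92 [-0.076   0.0036  0.0537  1.    ]
wrist lever_far_tip 0.65 [ 1.400e-03  4.000e-04 -1.239e-01  1.000e+00]
scene lever_near_tip 0.68 [-0.0798  0.003   0.0509  1.    ]
scene lever_far_tip 0.7 [0.0878 0.0047 0.0516 1.    ]
scene lever_far_tip 0.28 [ 3.70e-03  2.00e-04 -5.89e-02  1.00e+00]
side lever_near_tip 0.48 [-8.06e-02  6.00e-04  5.61e-02  1.00e+00]
side lever_far_tip 0.44 [8.52e-02 9.00e-04 5.33e-02 1.00e+00]
[-0.0263 -0.0045 -0.001 ] [ 2.27  0.69 -2.17]
[[0.39381352 0.06276696 0.44014735]] [0.46306665 0.06551263 0.2816372  1.        ]
[[ 0.39901498 -0.07038706  0.44336189]] [ 0.43430351 -0.06545985  0.27407089  1.        ]
[[ 0.43018031 -0.19985835  0.44913161]] [ 0.4302812  -0.19969074  0.27613173  1.        ]
```

Call:
{"fn": "arm_command", "kwargs": {
  "plan": [
    {"claw": 0, "tx": -0.0263, "ty": -0.0045, "tz": -0.001, "ax": 2.27, "ay": 0.69, "az": -2.17},
    {"claw": 0, "tx": -0.0263, "ty": -0.0045, "tz": -0.001, "ax": 2.27, "ay": 0.69, "az": -2.17},
    {"claw": 0, "tx": -0.0263, "ty": -0.0045, "tz": -0.001, "ax": 2.27, "ay": 0.69, "az": -2.17},
    {"claw": 0, "tx": -0.0263, "ty": -0.0045, "tz": -0.001, "ax": 2.27, "ay": 0.69, "az": -2.17},
    {"claw": 0, "tx": -0.0263, "ty": -0.0045, "tz": -0.001, "ax": 2.27, "ay": 0.69, "az": -2.17},
    {"claw": 0, "tx": -0.0263, "ty": -0.0045, "tz": -0.001, "ax": 2.27, "ay": 0.69, "az": -2.17},
    {"claw": 0, "tx": -0.0263, "ty": -0.0045, "tz": -0.001, "ax": 2.27, "ay": 0.69, "az": -2.17},
    {"claw": 0, "tx": -0.0263, "ty": -0.0045, "tz": -0.001, "ax": 2.27, "ay": 0.69, "az": -2.17},
    {"claw": 0, "tx": -0.0263, "ty": -0.0045, "tz": -0.001, "ax": 2.27, "ay": 0.69, "az": -2.17},
    {"claw": 0, "tx": -0.0263, "ty": -0.0045, "tz": -0.001, "ax": 2.27, "ay": 0.69, "az": -2.17}
  ]
}}

```text
clock: 9.2
tcp_pos: [0.3993, -0.072, 0.442]
orientation: [1.729, 2.434, 0.211]
contact_force: [1.1, 0.4, 0.5]
grip_width: 0.0855
gripper_force: 0.0
```

Call:
{"fn": "arm_command", "kwargs": {
  "plan": [
    {"claw": 0, "tx": -0.0263, "ty": -0.0045, "tz": -0.001, "ax": 2.27, "ay": 0.69, "az": -2.17},
    {"claw": 0, "tx": -0.0263, "ty": -0.0045, "tz": -0.001, "ax": 2.27, "ay": 0.69, "az": -2.17},
    {"claw": 0, "tx": -0.0263, "ty": -0.0045, "tz": -0.001, "ax": 2.27, "ay": 0.69, "az": -2.17},
    {"claw": 0, "tx": -0.0263, "ty": -0.0045, "tz": -0.001, "ax": 2.27, "ay": 0.69, "az": -2.17},
    {"claw": 0, "tx": -0.0263, "ty": -0.0045, "tz": -0.001, "ax": 2.27, "ay": 0.69, "az": -2.17},
    {"claw": 0, "tx": 0, "ty": 0, "tz": 0, "ax": 0, "ay": 0, "az": 0},
    {"claw": 0, "tx": 0, "ty": 0, "tz": 0, "ax": 0, "ay": 0, "az": 0},
    {"claw": 0, "tx": 0, "ty": 0, "tz": 0, "ax": 0, "ay": 0, "az": 0},
    {"claw": 0, "tx": 0, "ty": 0, "tz": 0, "ax": 0, "ay": 0, "az": 0},
    {"claw": 0, "tx": 0, "ty": 0, "tz": 0, "ax": 0, "ay": 0, "az": 0}
  ]
}}

```text
clock: 10.03
tcp_pos: [0.4214, -0.1957, 0.4521]
orientation: [1.569, 2.715, 0.002]
contact_force: [0.5, -0.3, -0.2]
grip_width: 0.0852
gripper_force: 0.0
```

Run:
```python
from h import *
print(cur().round(4),r.get_obs()["joints"])
for i in range(3):
    T,im=grab("wrist","w5.png")
    for t in ["module","module_grip"]: print(t,find(t,"wrist",T,k=1))
```

```text
[[-0.4996  0.8662  0.0056  0.4214]
 [ 0.8662  0.4996 -0.0017 -0.1957]
 [-0.0043  0.004  -1.      0.4521]
 [ 0.      0.      0.      1.    ]] [-1.33658324 -0.33556682  1.45452524  2.03261233  0.36456799  1.16836602
  0.4879352 ]
module [(0.76, array([ 0.4936, -0.1842,  0.0035]))]
module_grip [(0.94, array([ 0.494 , -0.1829,  0.148 ]))]
module [(0.77, array([ 0.4886, -0.1847,  0.0038]))]
module_grip [(0.95, array([ 0.4922, -0.183 ,  0.1468]))]
module [(0.55, array([ 0.4917, -0.184 ,  0.0074]))]
module_grip [(0.7, array([ 0.4923, -0.182 ,  0.1475]))]
```

View pics/w5.png

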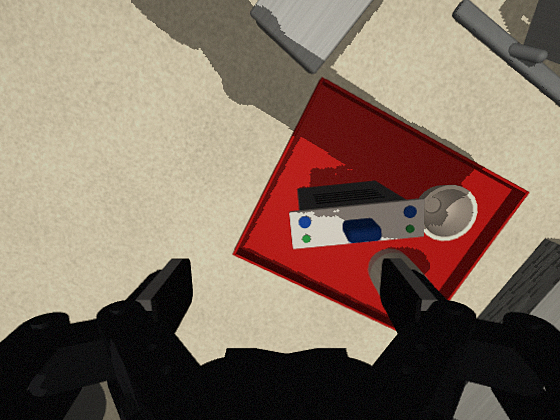

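The wrist view shows the panel from (291,230) to (424,218), with the blue grip at (362,230). The saline bottle is behind the right finger at (390,265) and the mortar at (445,212). Next I'll fit the module's x, y and yaw to the white panel.

```bash
cat >> h.py <<'E'
from scipy.optimize import minimize
def fitmod(T,im,x0):
    hsv=cv2.cvtColor(im,cv2.COLOR_RGB2HSV).astype(int); S=4
    white=((hsv[...,1]<60)&(hsv[...,2]>120)).astype(np.uint8); 
    roi=np.zeros_like(white); 
    def polys(p):
        c=np.array([p[0],p[1],0]); B=R.from_euler("z",p[2]).as_matrix()
        def q(hx,hy,z): return proj("wrist",T,(B@np.array([[-hx,-hy,z],[hx,-hy,z],[hx,hy,z],[-hx,hy,z]]).T).T+c)
        return q(.064,.019,.134),np.vstack([q(.015,.007,.134),q(.015,.007,.166)])
    def rend(p):
        m=np.zeros(white.shape,np.uint8); a,g=polys(p)
        cv2.fillPoly(m,[np.round(a*16).astype(int)],1,shift=4)
        cv2.fillConvexPoly(m,cv2.convexHull(np.round(g*16).astype(int).reshape(-1,1,2)),0,shift=4); return m
    roi=cv2.dilate(rend(x0),np.ones((25,25)))
    f=lambda p:((cv2.GaussianBlur(rend(p).astype(np.float32),(0,0),1)-cv2.GaussianBlur(white.astype(np.float32),(0,0),1))**2*roi).sum()
    best=min((minimize(f,np.array(x0)+np.r_[dx,dy,a],method="Nelder-Mead",options=dict(initial_simplex=np.array(x0)+np.r_[dx,dy,a]+np.array([[0,0,0],[.004,0,0],[0,.004,0],[0,0,.05]]),xatol=1e-5,fatol=.1)) for dx in(-.003,.003) for dy in (-.003,.003) for a in (-.05,.05)),key=lambda s:s.fun)
    return best.x,best.fun,polys(best.x)
E
python3 - <<'E'
from h import *
T,im=grab("wrist")
p,f,(a,g)=fitmod(T,im,[.494,-.184,np.radians(35)])
print(p.round(4),np.degrees(p[2]),f,a.round(0))
big=im[140:300,240:500,::-1].copy(); big=cv2.resize(big,None,fx=3,fy=3)
for q in (a,g[:4],g[4:]): cv2.polylines(big,[((q-[240,140]+.5)*3).round().astype(int)],True,(0,255,0),1)
cv2.imwrite("pics/m6.png",big)
A=cur(); h=p[2]; Rz=np.array([[-np.sin(h),np.cos(h),0],[np.cos(h),np.sin(h),0],[0,0,-1]]).T
B=np.eye(4); B[:3,:3]=np.c_[[-np.sin(h),np.cos(h),0],[np.cos(h),np.sin(h),0],[0,0,-1]]; B[:3,3]=[p[0],p[1],.37]
print(B.round(4)); print(step(A,B,10))
E
```

```text
[ 0.4952 -0.1831  0.6386] 36.591572447606744 1249.3612060546875 [[294. 249.]
 [424. 235.]
 [425. 198.]
 [289. 213.]]
[[-0.5961  0.8029  0.      0.4952]
 [ 0.8029  0.5961  0.     -0.1831]
 [ 0.      0.     -1.      0.37  ]
 [ 0.      0.      0.      1.    ]]
(array([-0.0029,  0.0068,  0.0083]), array([ 0.03,  0.03, -0.65]))
```

View pics/m6.png

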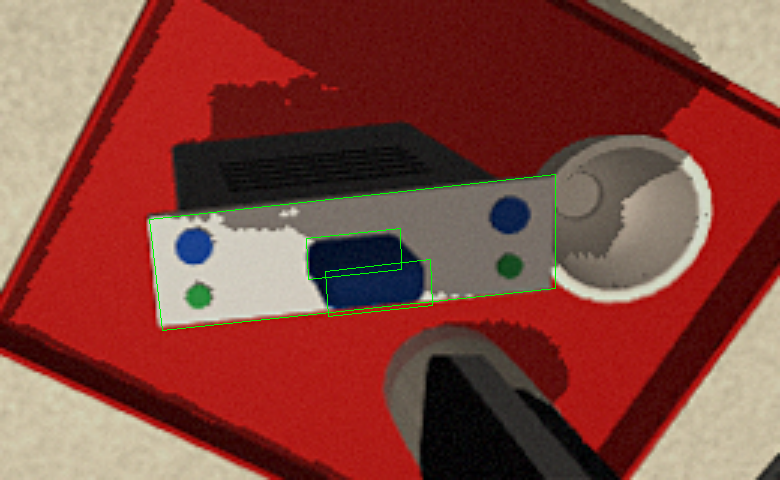

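The overlay fits the panel within a pixel: module at (0.495, -0.183), yaw 36.6°. Moving above it.

Call:
{"fn": "arm_command", "kwargs": {
  "plan": [
    {"claw": 0, "tx": -0.0029, "ty": 0.0068, "tz": 0.0083, "ax": 0.03, "ay": 0.03, "az": -0.65},
    {"claw": 0, "tx": -0.0029, "ty": 0.0068, "tz": 0.0083, "ax": 0.03, "ay": 0.03, "az": -0.65},
    {"claw": 0, "tx": -0.0029, "ty": 0.0068, "tz": 0.0083, "ax": 0.03, "ay": 0.03, "az": -0.65},
    {"claw": 0, "tx": -0.0029, "ty": 0.0068, "tz": 0.0083, "ax": 0.03, "ay": 0.03, "az": -0.65},
    {"claw": 0, "tx": -0.0029, "ty": 0.0068, "tz": 0.0083, "ax": 0.03, "ay": 0.03, "az": -0.65},
    {"claw": 0, "tx": -0.0029, "ty": 0.0068, "tz": 0.0083, "ax": 0.03, "ay": 0.03, "az": -0.65},
    {"claw": 0, "tx": -0.0029, "ty": 0.0068, "tz": 0.0083, "ax": 0.03, "ay": 0.03, "az": -0.65},
    {"claw": 0, "tx": -0.0029, "ty": 0.0068, "tz": 0.0083, "ax": 0.03, "ay": 0.03, "az": -0.65},
    {"claw": 0, "tx": -0.0029, "ty": 0.0068, "tz": 0.0083, "ax": 0.03, "ay": 0.03, "az": -0.65},
    {"claw": 0, "tx": -0.0029, "ty": 0.0068, "tz": 0.0083, "ax": 0.03, "ay": 0.03, "az": -0.65}
  ]
}}

```text
clock: 11.37
tcp_pos: [0.4231, -0.1533, 0.4152]
orientation: [1.384, 2.754, 0.007]
contact_force: [0.2, -0.1, 0.6]
grip_width: 0.0853
gripper_force: 0.0
```

```bash
cat >> h.py <<'E'
p0=np.array([.4952,-.1831,.6386])
def down(p,z):
    h=p[2]; return pose([p[0],p[1],z],[-np.sin(h),np.cos(h),0],[np.cos(h),np.sin(h),0],[0,0,-1])
E
python3 - <<'E'
from h import *
A=cur(); print(A.round(4),r.get_obs()["joints"].round(3)); 
T,im=grab("wrist"); p,f,_=fitmod(T,im,p0); print(p.round(4),f)
print(step(A,down(p,.306),10))
E
```

```text
[[-0.5952  0.8017  0.0547  0.4231]
 [ 0.802   0.5969 -0.0227 -0.1533]
 [-0.0508  0.0304 -0.9982  0.4152]
 [ 0.      0.      0.      1.    ]] [-1.412 -0.336  1.454  2.126  0.415  1.037  0.474]
[ 0.4944 -0.1833  0.6149] 1050.5826416015625
(array([-0.0063,  0.0038,  0.0112]), array([0.18, 0.29, 0.14]))
```

Run:
```python
from h import *
A=cur(); B=down(np.r_[.58,-.15,p0[2]],.48); print(step(A,B,10))
```

```text
(array([-0.0094,  0.0129, -0.0061]), array([0.17, 0.29, 0.01]))
```

Call:
{"fn": "arm_command", "kwargs": {
  "plan": [
    {"claw": 0, "tx": -0.0094, "ty": 0.0129, "tz": -0.0061, "ax": 0.17, "ay": 0.29, "az": 0},
    {"claw": 0, "tx": -0.0094, "ty": 0.0129, "tz": -0.0061, "ax": 0.17, "ay": 0.29, "az": 0},
    {"claw": 0, "tx": -0.0094, "ty": 0.0129, "tz": -0.0061, "ax": 0.17, "ay": 0.29, "az": 0},
    {"claw": 0, "tx": -0.0094, "ty": 0.0129, "tz": -0.0061, "ax": 0.17, "ay": 0.29, "az": 0},
    {"claw": 0, "tx": -0.0094, "ty": 0.0129, "tz": -0.0061, "ax": 0.17, "ay": 0.29, "az": 0},
    {"claw": 0, "tx": -0.0094, "ty": 0.0129, "tz": -0.0061, "ax": 0.17, "ay": 0.29, "az": 0},
    {"claw": 0, "tx": -0.0094, "ty": 0.0129, "tz": -0.0061, "ax": 0.17, "ay": 0.29, "az": 0},
    {"claw": 0, "tx": -0.0094, "ty": 0.0129, "tz": -0.0061, "ax": 0.17, "ay": 0.29, "az": 0},
    {"claw": 0, "tx": -0.0094, "ty": 0.0129, "tz": -0.0061, "ax": 0.17, "ay": 0.29, "az": 0},
    {"claw": 0, "tx": -0.0094, "ty": 0.0129, "tz": -0.0061, "ax": 0.17, "ay": 0.29, "az": 0}
  ]
}}

```text
clock: 12.25
tcp_pos: [0.492, -0.1251, 0.525]
orientation: [1.383, 2.747, 0.02]
contact_force: [0.6, 0.0, -0.5]
grip_width: 0.0853
gripper_force: 0.0
```

Run:
```python
from h import *
A=cur(); print(A.round(4),r.get_obs()["joints"].round(3)); 
B=down(np.r_[p0[:2],p0[2]],.40); print(step(A,B,10))
```

```text
[[-0.5941  0.8018  0.0646  0.492 ]
 [ 0.8026  0.5962 -0.0183 -0.1251]
 [-0.0532  0.041  -0.9977  0.525 ]
 [ 0.      0.      0.      1.    ]] [-1.554 -0.336  1.454  1.86   0.375  1.276  0.44 ]
(array([-0.0045, -0.0035,  0.0126]), array([ 0.23,  0.3 , -0.  ]))
```

Run:
```python
from h import *
A=cur(); B=down(np.r_[.42,.25,np.radians(50)],.53); d,w=step(A,B,13); print(d,w); 
for k in (4,8,13): print(adv(A,d,w,k)[:3,3])
```

```text
[ 0.025   0.0156 -0.0008] [ 0.15  0.25 -1.03]
[ 0.47926087 -0.00791331  0.52567088]
[0.45814968 0.10806439 0.52703536]
[0.42019035 0.25040675 0.52998057]
```

Call:
{"fn": "arm_command", "kwargs": {
  "plan": [
    {"claw": 0, "tx": 0.025, "ty": 0.0156, "tz": -0.0008, "ax": 0.15, "ay": 0.25, "az": -1.03},
    {"claw": 0, "tx": 0.025, "ty": 0.0156, "tz": -0.0008, "ax": 0.15, "ay": 0.25, "az": -1.03},
    {"claw": 0, "tx": 0.025, "ty": 0.0156, "tz": -0.0008, "ax": 0.15, "ay": 0.25, "az": -1.03},
    {"claw": 0, "tx": 0.025, "ty": 0.0156, "tz": -0.0008, "ax": 0.15, "ay": 0.25, "az": -1.03},
    {"claw": 0, "tx": 0.025, "ty": 0.0156, "tz": -0.0008, "ax": 0.15, "ay": 0.25, "az": -1.03},
    {"claw": 0, "tx": 0.025, "ty": 0.0156, "tz": -0.0008, "ax": 0.15, "ay": 0.25, "az": -1.03},
    {"claw": 0, "tx": 0.025, "ty": 0.0156, "tz": -0.0008, "ax": 0.15, "ay": 0.25, "az": -1.03},
    {"claw": 0, "tx": 0.025, "ty": 0.0156, "tz": -0.0008, "ax": 0.15, "ay": 0.25, "az": -1.03},
    {"claw": 0, "tx": 0.025, "ty": 0.0156, "tz": -0.0008, "ax": 0.15, "ay": 0.25, "az": -1.03},
    {"claw": 0, "tx": 0.025, "ty": 0.0156, "tz": -0.0008, "ax": 0.15, "ay": 0.25, "az": -1.03}
  ]
}}

```text
clock: 13.08
tcp_pos: [0.4436, 0.1671, 0.5276]
orientation: [1.147, 2.908, 0.005]
contact_force: [0.9, 0.8, -0.5]
grip_width: 0.0854
gripper_force: 0.0
```

Run:
```python
from h import *
A=cur(); print(A.round(4),r.get_obs()["joints"].round(3)); 
B=down(np.r_[.78,.33,np.radians(36)],.55); d,w=step(A,B,13); print(d,w); 
for k in (4,8,13): print(adv(A,d,w,k)[:3,3])
```

```text
[[-0.7308  0.6824  0.0158  0.4436]
 [ 0.6825  0.7309 -0.0027  0.1671]
 [-0.0134  0.0088 -0.9999  0.5276]
 [ 0.      0.      0.      1.    ]] [-1.811 -0.091  1.29   1.904  0.103  1.252  0.266]
[-0.008   0.0277 -0.0015] [0.04 0.06 0.84]
[0.54374152 0.22410742 0.53482164]
[0.64711929 0.27508706 0.54168779]
[0.78029447 0.33013273 0.54967666]
```

Call:
{"fn": "arm_command", "kwargs": {
  "plan": [
    {"claw": 0, "tx": -0.008, "ty": 0.0277, "tz": -0.0015, "ax": 0.04, "ay": 0.06, "az": 0.84},
    {"claw": 0, "tx": -0.008, "ty": 0.0277, "tz": -0.0015, "ax": 0.04, "ay": 0.06, "az": 0.84},
    {"claw": 0, "tx": -0.008, "ty": 0.0277, "tz": -0.0015, "ax": 0.04, "ay": 0.06, "az": 0.84},
    {"claw": 0, "tx": -0.008, "ty": 0.0277, "tz": -0.0015, "ax": 0.04, "ay": 0.06, "az": 0.84},
    {"claw": 0, "tx": -0.008, "ty": 0.0277, "tz": -0.0015, "ax": 0.04, "ay": 0.06, "az": 0.84},
    {"claw": 0, "tx": -0.008, "ty": 0.0277, "tz": -0.0015, "ax": 0.04, "ay": 0.06, "az": 0.84},
    {"claw": 0, "tx": -0.008, "ty": 0.0277, "tz": -0.0015, "ax": 0.04, "ay": 0.06, "az": 0.84},
    {"claw": 0, "tx": -0.008, "ty": 0.0277, "tz": -0.0015, "ax": 0.04, "ay": 0.06, "az": 0.84},
    {"claw": 0, "tx": -0.008, "ty": 0.0277, "tz": -0.0015, "ax": 0.04, "ay": 0.06, "az": 0.84},
    {"claw": 0, "tx": -0.008, "ty": 0.0277, "tz": -0.0015, "ax": 0.04, "ay": 0.06, "az": 0.84}
  ]
}}

```text
clock: 13.92
tcp_pos: [0.6815, 0.2899, 0.5471]
orientation: [1.352, 2.832, 0.0]
contact_force: [-0.1, 0.3, 0.7]
grip_width: 0.0853
gripper_force: 0.0
```

Run:
```python
from h import *
A=cur(); print(A.round(4),r.get_obs()["joints"].round(3)); 
B=down(np.r_[.87,.20,np.radians(36)],.50); d,w=step(A,B,10); print(d,w);
```

```text
[[-0.6287  0.7776  0.0034  0.6815]
 [ 0.7776  0.6287 -0.0014  0.2899]
 [-0.0033  0.0017 -1.      0.5471]
 [ 0.      0.      0.      1.    ]] [-1.014  0.688  1.018  1.219 -0.57   1.521  0.593]
[-0.0186  0.0094  0.0048] [0.01 0.02 0.3 ]
```

Call:
{"fn": "arm_command", "kwargs": {
  "plan": [
    {"claw": 0, "tx": -0.0186, "ty": 0.0094, "tz": 0.0048, "ax": 0.01, "ay": 0.02, "az": 0.3},
    {"claw": 0, "tx": -0.0186, "ty": 0.0094, "tz": 0.0048, "ax": 0.01, "ay": 0.02, "az": 0.3},
    {"claw": 0, "tx": -0.0186, "ty": 0.0094, "tz": 0.0048, "ax": 0.01, "ay": 0.02, "az": 0.3},
    {"claw": 0, "tx": -0.0186, "ty": 0.0094, "tz": 0.0048, "ax": 0.01, "ay": 0.02, "az": 0.3},
    {"claw": 0, "tx": -0.0186, "ty": 0.0094, "tz": 0.0048, "ax": 0.01, "ay": 0.02, "az": 0.3},
    {"claw": 0, "tx": -0.0186, "ty": 0.0094, "tz": 0.0048, "ax": 0.01, "ay": 0.02, "az": 0.3},
    {"claw": 0, "tx": -0.0186, "ty": 0.0094, "tz": 0.0048, "ax": 0.01, "ay": 0.02, "az": 0.3},
    {"claw": 0, "tx": -0.0186, "ty": 0.0094, "tz": 0.0048, "ax": 0.01, "ay": 0.02, "az": 0.3},
    {"claw": 0, "tx": -0.0186, "ty": 0.0094, "tz": 0.0048, "ax": 0.01, "ay": 0.02, "az": 0.3},
    {"claw": 0, "tx": -0.0186, "ty": 0.0094, "tz": 0.0048, "ax": 0.01, "ay": 0.02, "az": 0.3}
  ]
}}

```text
clock: 14.75
tcp_pos: [0.8692, 0.1985, 0.4995]
orientation: [-1.427, -2.798, -0.002]
contact_force: [0.1, 0.6, 0.4]
grip_width: 0.086
gripper_force: 0.0
```

Run:
```python
from h import *
A=cur(); print(A[:3,3].round(4),r.get_obs()["joints"].round(3)); 
B=down(np.r_[.80,-.32,np.radians(36)],.46); d,w=step(A,B,20); print(d,w); 
B=down(np.r_[.84,-.12,np.radians(36)],.48); d,w=step(A,B,10); print(d,w);
```

```text
[0.8692 0.1985 0.4995] [-0.553  0.986  0.908  0.691 -0.723  1.669  0.604]
[-0.0189 -0.018   0.002 ] [ 0. -0. -0.]
[-0.0241 -0.0211  0.0019] [ 0.   -0.01 -0.  ]
```

Call:
{"fn": "arm_command", "kwargs": {
  "plan": [
    {"claw": 0, "tx": -0.0241, "ty": -0.0211, "tz": 0.002, "ax": 0, "ay": 0, "az": 0},
    {"claw": 0, "tx": -0.0241, "ty": -0.0211, "tz": 0.002, "ax": 0, "ay": 0, "az": 0},
    {"claw": 0, "tx": -0.0241, "ty": -0.0211, "tz": 0.002, "ax": 0, "ay": 0, "az": 0},
    {"claw": 0, "tx": -0.0241, "ty": -0.0211, "tz": 0.002, "ax": 0, "ay": 0, "az": 0},
    {"claw": 0, "tx": -0.0241, "ty": -0.0211, "tz": 0.002, "ax": 0, "ay": 0, "az": 0},
    {"claw": 0, "tx": -0.0241, "ty": -0.0211, "tz": 0.002, "ax": 0, "ay": 0, "az": 0},
    {"claw": 0, "tx": -0.0241, "ty": -0.0211, "tz": 0.002, "ax": 0, "ay": 0, "az": 0},
    {"claw": 0, "tx": -0.0241, "ty": -0.0211, "tz": 0.002, "ax": 0, "ay": 0, "az": 0},
    {"claw": 0, "tx": -0.0241, "ty": -0.0211, "tz": 0.002, "ax": 0, "ay": 0, "az": 0},
    {"claw": 0, "tx": -0.0241, "ty": -0.0211, "tz": 0.002, "ax": 0, "ay": 0, "az": 0}
  ]
}}

```text
clock: 15.58
tcp_pos: [0.839, -0.1216, 0.4797]
orientation: [-1.427, -2.799, -0.002]
contact_force: [0.3, 0.7, -0.0]
grip_width: 0.0854
gripper_force: 0.0
```

Run:
```python
from h import *
A=cur(); print(A[:3,3].round(4),r.get_obs()["joints"].round(3)); 
B=down(np.r_[.76,-.37,np.radians(36)],.46); d,w=step(A,B,10); print(d,w);
```

```text
[ 0.839  -0.1216  0.4797] [-0.285  0.899  0.913  0.944 -0.67   1.549  1.039]
[-0.0155 -0.021   0.0019] [ 0.01 -0.01 -0.  ]
```

Call:
{"fn": "arm_command", "kwargs": {
  "plan": [
    {"claw": 0, "tx": -0.0155, "ty": -0.021, "tz": 0.002, "ax": 0, "ay": 0, "az": 0},
    {"claw": 0, "tx": -0.0155, "ty": -0.021, "tz": 0.002, "ax": 0, "ay": 0, "az": 0},
    {"claw": 0, "tx": -0.0155, "ty": -0.021, "tz": 0.002, "ax": 0, "ay": 0, "az": 0},
    {"claw": 0, "tx": -0.0155, "ty": -0.021, "tz": 0.002, "ax": 0, "ay": 0, "az": 0},
    {"claw": 0, "tx": -0.0155, "ty": -0.021, "tz": 0.002, "ax": 0, "ay": 0, "az": 0},
    {"claw": 0, "tx": -0.0155, "ty": -0.021, "tz": 0.002, "ax": 0, "ay": 0, "az": 0},
    {"claw": 0, "tx": -0.0155, "ty": -0.021, "tz": 0.002, "ax": 0, "ay": 0, "az": 0},
    {"claw": 0, "tx": -0.0155, "ty": -0.021, "tz": 0.002, "ax": 0, "ay": 0, "az": 0},
    {"claw": 0, "tx": -0.0155, "ty": -0.021, "tz": 0.002, "ax": 0, "ay": 0, "az": 0},
    {"claw": 0, "tx": -0.0155, "ty": -0.021, "tz": 0.002, "ax": 0, "ay": 0, "az": 0}
  ]
}}

```text
clock: 16.42
tcp_pos: [0.7599, -0.3702, 0.4593]
orientation: [-1.427, -2.799, -0.003]
contact_force: [0.2, 0.8, 0.3]
grip_width: 0.0851
gripper_force: 0.0
```

Run:
```python
from h import *
A=cur(); print(A[:3,3].round(4),r.get_obs()["joints"].round(3)); 
B=down(p0,.42); d,w=step(A,B,14); print(d,w);
```

```text
[ 0.7599 -0.3702  0.4593] [ 0.017  0.898  0.895  0.987 -0.66   1.506  1.355]
[ 0.022  -0.0073  0.0028] [ 0.01 -0.   -0.04]
```

Call:
{"fn": "arm_command", "kwargs": {
  "plan": [
    {"claw": 0, "tx": 0.022, "ty": -0.0073, "tz": 0.0028, "ax": 0, "ay": 0, "az": -0.04},
    {"claw": 0, "tx": 0.022, "ty": -0.0073, "tz": 0.0028, "ax": 0, "ay": 0, "az": -0.04},
    {"claw": 0, "tx": 0.022, "ty": -0.0073, "tz": 0.0028, "ax": 0, "ay": 0, "az": -0.04},
    {"claw": 0, "tx": 0.022, "ty": -0.0073, "tz": 0.0028, "ax": 0, "ay": 0, "az": -0.04},
    {"claw": 0, "tx": 0.022, "ty": -0.0073, "tz": 0.0028, "ax": 0, "ay": 0, "az": -0.04},
    {"claw": 0, "tx": 0.022, "ty": -0.0073, "tz": 0.0028, "ax": 0, "ay": 0, "az": -0.04},
    {"claw": 0, "tx": 0.022, "ty": -0.0073, "tz": 0.0028, "ax": 0, "ay": 0, "az": -0.04},
    {"claw": 0, "tx": 0.022, "ty": -0.0073, "tz": 0.0028, "ax": 0, "ay": 0, "az": -0.04},
    {"claw": 0, "tx": 0.022, "ty": -0.0073, "tz": 0.0028, "ax": 0, "ay": 0, "az": -0.04},
    {"claw": 0, "tx": 0.022, "ty": -0.0073, "tz": 0.0028, "ax": 0, "ay": 0, "az": -0.04}
  ]
}}

```text
clock: 17.25
tcp_pos: [0.5708, -0.2337, 0.4316]
orientation: [1.417, 2.804, 0.002]
contact_force: [0.2, 0.3, 0.5]
grip_width: 0.0853
gripper_force: 0.0
```

Run:
```python
from h import *
A=cur(); print(A[:3,3].round(4),r.get_obs()["joints"].round(3)); 
B=down(p0,.40); d,w=step(A,B,8); print(d,w);
```

```text
[ 0.5708 -0.2337  0.4316] [-0.428  0.539  1.041  1.718 -0.501  1.178  1.384]
[ 0.0107 -0.0038  0.0039] [ 0.01 -0.   -0.03]
```

Call:
{"fn": "arm_command", "kwargs": {
  "plan": [
    {"claw": 0, "tx": 0.0107, "ty": -0.0038, "tz": 0.0039, "ax": 0, "ay": 0, "az": -0.03},
    {"claw": 0, "tx": 0.0107, "ty": -0.0038, "tz": 0.0039, "ax": 0, "ay": 0, "az": -0.03},
    {"claw": 0, "tx": 0.0107, "ty": -0.0038, "tz": 0.0039, "ax": 0, "ay": 0, "az": -0.03},
    {"claw": 0, "tx": 0.0107, "ty": -0.0038, "tz": 0.0039, "ax": 0, "ay": 0, "az": -0.03},
    {"claw": 0, "tx": 0.0107, "ty": -0.0038, "tz": 0.0039, "ax": 0, "ay": 0, "az": -0.03},
    {"claw": 0, "tx": 0.0107, "ty": -0.0038, "tz": 0.0039, "ax": 0, "ay": 0, "az": -0.03},
    {"claw": 0, "tx": 0.0107, "ty": -0.0038, "tz": 0.0039, "ax": 0, "ay": 0, "az": -0.03},
    {"claw": 0, "tx": 0.0107, "ty": -0.0038, "tz": 0.0039, "ax": 0, "ay": 0, "az": -0.03},
    {"claw": 0, "tx": 0, "ty": 0, "tz": 0, "ax": 0, "ay": 0, "az": 0},
    {"claw": 0, "tx": 0, "ty": 0, "tz": 0, "ax": 0, "ay": 0, "az": 0}
  ]
}}

```text
clock: 18.08
tcp_pos: [0.4963, -0.1836, 0.401]
orientation: [1.411, 2.806, 0.003]
contact_force: [0.5, 0.1, -0.1]
grip_width: 0.0857
gripper_force: 0.0
```

Run:
```python
from h import *
A=cur(); print(A[:3,3].round(4),r.get_obs()["joints"].round(3)); 
T,im=grab("wrist","w7.png"); p,f,_=fitmod(T,im,p0); print(p.round(4),f)
p1,f,_=fitmod(T,im,[.4944,-.1833,.615]); print(p1.round(4),f, find("module_grip","wrist",T))
print(step(A,down(p,.306),10))
```

```text
[ 0.4963 -0.1836  0.401 ] [-0.621  0.415  1.118  1.955 -0.437  1.039  1.331]
[ 0.495  -0.1838  0.6185] 783.8428955078125Traceback (most recent call last):
  File "<stdin>", line 4, in <module>
  File "h.py", line 50, in fitmod
    best=min((minimize(f,np.array(x0)+np.r_[dx,dy,a],method="Nelder-Mead",options=dict(initial_simplex=np.array(x0)+np.r_[dx,dy,a]+np.array([[0,0,0],[.004,0,0],[0,.004,0],[0,0,.05]]),xatol=1e-5,fatol=.1)) for dx in(-.003,.003) for dy in (-.003,.003) for a in (-.05,.05)),key=lambda s:s.fun)
  File "h.py", line 50, in <genexpr>
    best=min((minimize(f,np.array(x0)+np.r_[dx,dy,a],method="Nelder-Mead",options=dict(initial_simplex=np.array(x0)+np.r_[dx,dy,a]+np.array([[0,0,0],[.004,0,0],[0,.004,0],[0,0,.05]]),xatol=1e-5,fatol=.1)) for dx in(-.003,.003) for dy in (-.003,.003) for a in (-.05,.05)),key=lambda s:s.fun)
              ~~~~~~~~^^^^^^^^^^^^^^^^^^^^^^^^^^^^^^^^^^^^^^^^^^^^^^^^^^^^^^^^^^^^^^^^^^^^^^^^^^^^^^^^^^^^^^^^^^^^^^^^^^^^^^^^^^^^^^^^^^^^^^^^^^^^^^^^^^^^^^^^^^^^^^^^^^^^^^^^^^^^^^^^^^^^^^^^^^^^^^^^^^^^^^
    res = _minimize_neldermead(fun, x0, args, cal
[... 389 characters left out ...]
np.zeros(white.shape,np.uint8); a,g=polys(p)
                                          ~~~~~^^^
  File "h.py", line 43, in polys
    return q(.064,.019,.134),np.vstack([q(.015,.007,.134),q(.015,.007,.166)])
                                        ~^^^^^^^^^^^^^^^^
  File "h.py", line 42, in q
    def q(hx,hy,z): return proj("wrist",T,(B@np.array([[-hx,-hy,z],[hx,-hy,z],[hx,hy,z],[-hx,hy,z]]).T).T+c)
                           ~~~~^^^^^^^^^^^^^^^^^^^^^^^^^^^^^^^^^^^^^^^^^^^^^^^^^^^^^^^^^^^^^^^^^^^^^^^^^^^^^
  File "h.py", line 17, in proj
    m=r.camera_model(n); p=np.atleast_2d(p); c=(p-T[:3,3])@T[:3,:3]; s=np.c_[c[:,0],-c[:,1]]/-c[:,2:]
ValueError: time passes only in moves, steps and waits
```

```bash
sed -i 's/^def proj/import functools\n@functools.lru_cache\ndef cm(n): return r.camera_model(n)\ndef proj/; s/m=r.camera_model(n); p=np/m=cm(n); p=np/' h.py; sed -i 's/hsv\[...,2\]>120/hsv[...,2]>thr/; s/def fitmod(T,im,x0)/def fitmod(T,im,x0,thr=120)/' h.py
python3 - <<'E'
from h import *
A=cur(); T=campose("wrist"); im=cv2.imread("pics/w7.png")[:,:,::-1].copy()
for thr in (70,90,105,120):
    p,f,(a,g)=fitmod(T,im,[.495,-.1835,.62],thr); print(thr,p.round(4),f.round(0))
p=fitmod(T,im,[.495,-.1835,.62],90)[0]
for P in (p,[.495,-.1838,.62]): print(step(A,down(P,.306),10), step(A,down(P,.4),1))
hsv=cv2.cvtColor(im,cv2.COLOR_RGB2HSV).astype(int); a0=a.min(0).astype(int)-12; a1=a.max(0).astype(int)+12
k=3; big=cv2.resize(im[a0[1]:a1[1],a0[0]:a1[0],::-1],None,fx=k,fy=k)
w=((hsv[...,1]<60)&(hsv[...,2]>90)).astype(np.uint8)[a0[1]:a1[1],a0[0]:a1[0]]*255
w=cv2.cvtColor(cv2.resize(w,None,fx=k,fy=k,interpolation=0),cv2.COLOR_GRAY2BGR)
for b in (big,w): cv2.polylines(b,[((a-a0+.5)*k).round().astype(int)],True,(0,255,0),1)
cv2.imwrite("pics/m8.png",np.vstack([big,w])); print(big.shape)
E
```

```text
70 [ 0.4952 -0.1842  0.6247] 913.0
90 [ 0.4947 -0.1845  0.6259] 851.0
105 [ 0.4947 -0.1846  0.6257] 819.0
120 [ 0.4947 -0.1846  0.6246] 791.0
(array([ 0.0001, -0.0002,  0.0095]), array([0.01, 0.01, 0.07])) (array([ 0.0007, -0.0018,  0.0013]), array([0.12, 0.06, 0.72]))
(array([ 0.0001, -0.0001,  0.0095]), array([0.01, 0.01, 0.11])) (array([ 0.0011, -0.0011,  0.0013]), array([0.12, 0.06, 1.06]))
(219, 573, 3)
```

View pics/m8.png

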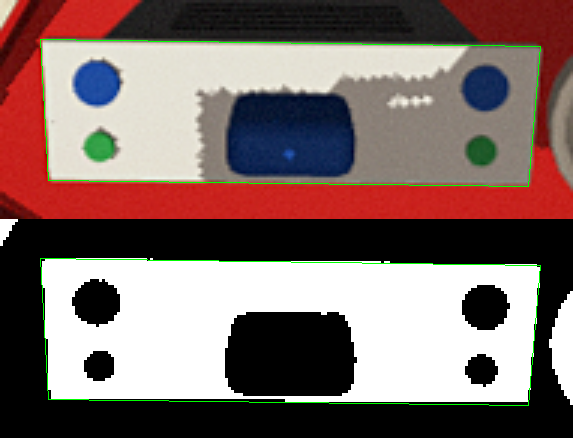

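The fit is right on the panel edges. Descending to TCP z = 0.310, which keeps the tips 3 mm above the panel, then gripping.

Call:
{"fn": "arm_command", "kwargs": {
  "plan": [
    {"claw": 0, "tx": 0.0007, "ty": -0.0018, "tz": 0.001, "ax": 0.12, "ay": 0.06, "az": 0.72},
    {"claw": 0, "tx": 0, "ty": 0, "tz": 0.01, "ax": 0, "ay": 0, "az": 0},
    {"claw": 0, "tx": 0, "ty": 0, "tz": 0.01, "ax": 0, "ay": 0, "az": 0},
    {"claw": 0, "tx": 0, "ty": 0, "tz": 0.01, "ax": 0, "ay": 0, "az": 0},
    {"claw": 0, "tx": 0, "ty": 0, "tz": 0.01, "ax": 0, "ay": 0, "az": 0},
    {"claw": 0, "tx": 0, "ty": 0, "tz": 0.01, "ax": 0, "ay": 0, "az": 0},
    {"claw": 0, "tx": 0, "ty": 0, "tz": 0.01, "ax": 0, "ay": 0, "az": 0},
    {"claw": 0, "tx": 0, "ty": 0, "tz": 0.01, "ax": 0, "ay": 0, "az": 0},
    {"claw": 0, "tx": 0, "ty": 0, "tz": 0.01, "ax": 0, "ay": 0, "az": 0},
    {"claw": 0, "tx": 0, "ty": 0, "tz": 0.008, "ax": 0, "ay": 0, "az": 0}
  ]
}}

```text
clock: 18.97
tcp_pos: [0.4937, -0.1849, 0.3108]
orientation: [-1.431, -2.795, 0.0]
contact_force: [0.6, -0.6, 0.3]
grip_width: 0.0854
gripper_force: 0.0
```

Run:
```python
from h import *
A=cur(); print(A.round(4),r.get_obs()["joints"].round(3),step(A,down([.4949,-.1845,.625],.310),1))
```

```text
[[-5.848e-01  8.112e-01 -1.200e-03  4.937e-01]
 [ 8.112e-01  5.848e-01  4.000e-04 -1.849e-01]
 [ 1.000e-03 -7.000e-04 -1.000e+00  3.108e-01]
 [ 0.000e+00  0.000e+00  0.000e+00  1.000e+00]] [-0.497  0.531  0.979  2.04  -0.579  0.875  1.434] (array([-0.0004,  0.0012,  0.0008]), array([-0.04, -0.06, -0.02]))
```

Call:
{"fn": "arm_command", "kwargs": {
  "plan": [
    {"claw": 0.3, "tx": -0.0004, "ty": 0.0012, "tz": 0.0008, "ax": 0, "ay": 0, "az": 0},
    {"claw": 1, "tx": 0, "ty": 0, "tz": 0, "ax": 0, "ay": 0, "az": 0},
    {"claw": 1, "tx": 0, "ty": 0, "tz": 0, "ax": 0, "ay": 0, "az": 0},
    {"claw": 1, "tx": 0, "ty": 0, "tz": 0, "ax": 0, "ay": 0, "az": 0},
    {"claw": 1, "tx": 0, "ty": 0, "tz": 0, "ax": 0, "ay": 0, "az": 0},
    {"claw": 1, "tx": 0, "ty": 0, "tz": 0, "ax": 0, "ay": 0, "az": 0},
    {"claw": 1, "tx": 0, "ty": 0, "tz": 0, "ax": 0, "ay": 0, "az": 0},
    {"claw": 1, "tx": 0, "ty": 0, "tz": 0, "ax": 0, "ay": 0, "az": 0},
    {"claw": 1, "tx": 0, "ty": 0, "tz": 0, "ax": 0, "ay": 0, "az": 0},
    {"claw": 1, "tx": 0, "ty": 0, "tz": 0, "ax": 0, "ay": 0, "az": 0}
  ],
  "squeeze": 70
}}

```text
clock: 19.8
tcp_pos: [0.4956, -0.1847, 0.312]
orientation: [1.43, 2.796, 0.001]
contact_force: [1.0, 0.9, 5.0]
grip_width: 0.0287
gripper_force: 69.9
```

Run:
```python
from h import *
A=cur(); print(A.round(4),r.get_obs()["grip_width"])
```

```text
[[-5.851e-01  8.110e-01  1.100e-03  4.956e-01]
 [ 8.110e-01  5.851e-01  3.000e-04 -1.847e-01]
 [-4.000e-04  1.100e-03 -1.000e+00  3.120e-01]
 [ 0.000e+00  0.000e+00  0.000e+00  1.000e+00]] 0.028660056286728595
```

Call:
{"fn": "arm_command", "kwargs": {
  "plan": [
    {"claw": 1, "tx": 0, "ty": 0, "tz": -0.005, "ax": 0, "ay": 0, "az": 0},
    {"claw": 1, "tx": 0, "ty": 0, "tz": -0.01, "ax": 0, "ay": 0, "az": 0},
    {"claw": 1, "tx": 0, "ty": 0, "tz": -0.018, "ax": 0, "ay": 0, "az": 0},
    {"claw": 1, "tx": 0, "ty": 0, "tz": -0.02, "ax": 0, "ay": 0, "az": 0},
    {"claw": 1, "tx": 0, "ty": 0, "tz": -0.02, "ax": 0, "ay": 0, "az": 0},
    {"claw": 1, "tx": 0, "ty": 0, "tz": -0.02, "ax": 0, "ay": 0, "az": 0},
    {"claw": 1, "tx": 0, "ty": 0, "tz": -0.02, "ax": 0, "ay": 0, "az": 0},
    {"claw": 1, "tx": 0, "ty": 0, "tz": -0.02, "ax": 0, "ay": 0, "az": 0},
    {"claw": 1, "tx": 0, "ty": 0, "tz": -0.02, "ax": 0, "ay": 0, "az": 0},
    {"claw": 1, "tx": 0, "ty": 0, "tz": -0.01, "ax": 0, "ay": 0, "az": 0}
  ]
}}

```text
clock: 20.63
tcp_pos: [0.4948, -0.1853, 0.4765]
orientation: [1.432, 2.795, 0.001]
contact_force: [0.2, -0.3, -4.4]
grip_width: 0.0285
gripper_force: 69.7
```

Run:
```python
from h import *
A=cur(); o=r.get_obs(); print(A.round(4),o["joints"].round(3),o["grip_width"],o["contact_force"].round(1),o["moment"].round(2))
T,im=grab("wrist","w9.png"); print(find("module_grip","wrist",T))
B=down(np.r_[.46,.17,np.radians(0)],.56); d,w=step(A,B,20); print(d,w)
for k in (5,10,15): print(adv(A,d,w,k)[:3,3])
```

```text
[[-5.842e-01  8.116e-01  1.200e-03  4.948e-01]
 [ 8.116e-01  5.842e-01  2.000e-04 -1.853e-01]
 [-5.000e-04  1.200e-03 -1.000e+00  4.765e-01]
 [ 0.000e+00  0.000e+00  0.000e+00  1.000e+00]] [-0.724  0.328  1.223  1.865 -0.334  1.18   1.237] 0.028541896133509215 [ 0.2 -0.3 -4.4] [-0.07 -0.12  0.02]
[(0.63, array([ 0.4935, -0.1841,  0.3113]))]
[ 0.0177  0.0041 -0.0042] [0.   0.   1.79]
[ 0.46502839 -0.09960287  0.49743837]
[ 0.44897528 -0.0102796   0.51843962]
[0.44701432 0.08044941 0.53945878]
```

Call:
{"fn": "arm_command", "kwargs": {
  "plan": [
    {"claw": 1, "tx": 0.0177, "ty": 0.0041, "tz": -0.0042, "ax": 0, "ay": 0, "az": 1.79},
    {"claw": 1, "tx": 0.0177, "ty": 0.0041, "tz": -0.0042, "ax": 0, "ay": 0, "az": 1.79},
    {"claw": 1, "tx": 0.0177, "ty": 0.0041, "tz": -0.0042, "ax": 0, "ay": 0, "az": 1.79},
    {"claw": 1, "tx": 0.0177, "ty": 0.0041, "tz": -0.0042, "ax": 0, "ay": 0, "az": 1.79},
    {"claw": 1, "tx": 0.0177, "ty": 0.0041, "tz": -0.0042, "ax": 0, "ay": 0, "az": 1.79},
    {"claw": 1, "tx": 0.0177, "ty": 0.0041, "tz": -0.0042, "ax": 0, "ay": 0, "az": 1.79},
    {"claw": 1, "tx": 0.0177, "ty": 0.0041, "tz": -0.0042, "ax": 0, "ay": 0, "az": 1.79},
    {"claw": 1, "tx": 0.0177, "ty": 0.0041, "tz": -0.0042, "ax": 0, "ay": 0, "az": 1.79},
    {"claw": 1, "tx": 0.0177, "ty": 0.0041, "tz": -0.0042, "ax": 0, "ay": 0, "az": 1.79},
    {"claw": 1, "tx": 0.0177, "ty": 0.0041, "tz": -0.0042, "ax": 0, "ay": 0, "az": 1.79}
  ]
}}

```text
clock: 21.57
tcp_pos: [0.4483, -0.0185, 0.5139]
orientation: [-1.82, -2.551, 0.002]
contact_force: [1.1, -0.5, -4.2]
grip_width: 0.0285
gripper_force: 70.0
```

Run:
```python
from h import *
A=cur(); o=r.get_obs(); print(A.round(4),o["joints"].round(3))
```

```text
[[-0.3253  0.9456 -0.0071  0.4483]
 [ 0.9456  0.3253  0.0039 -0.0185]
 [ 0.006  -0.0055 -1.      0.5139]
 [ 0.      0.      0.      1.    ]] [-1.276 -0.143  1.11   1.965  0.13   1.25   0.12 ]
```

Run:
```python
from h import *
A=cur(); B=down(np.r_[.49,.17,np.radians(-3)],.57); d,w=step(A,B,11); print(d,w)
```

```text
[ 0.0164  0.0064 -0.0051] [-0.03 -0.03  2.  ]
```

Call:
{"fn": "arm_command", "kwargs": {
  "plan": [
    {"claw": 1, "tx": 0.0164, "ty": 0.0064, "tz": -0.0051, "ax": -0.03, "ay": -0.03, "az": 2},
    {"claw": 1, "tx": 0.0164, "ty": 0.0064, "tz": -0.0051, "ax": -0.03, "ay": -0.03, "az": 2},
    {"claw": 1, "tx": 0.0164, "ty": 0.0064, "tz": -0.0051, "ax": -0.03, "ay": -0.03, "az": 2},
    {"claw": 1, "tx": 0.0164, "ty": 0.0064, "tz": -0.0051, "ax": -0.03, "ay": -0.03, "az": 2},
    {"claw": 1, "tx": 0.0164, "ty": 0.0064, "tz": -0.0051, "ax": -0.03, "ay": -0.03, "az": 2},
    {"claw": 1, "tx": 0.0164, "ty": 0.0064, "tz": -0.0051, "ax": -0.03, "ay": -0.03, "az": 2},
    {"claw": 1, "tx": 0.0164, "ty": 0.0064, "tz": -0.0051, "ax": -0.03, "ay": -0.03, "az": 2},
    {"claw": 1, "tx": 0.0164, "ty": 0.0064, "tz": -0.0051, "ax": -0.03, "ay": -0.03, "az": 2},
    {"claw": 1, "tx": 0.0164, "ty": 0.0064, "tz": -0.0051, "ax": -0.03, "ay": -0.03, "az": 2},
    {"claw": 1, "tx": 0.0164, "ty": 0.0064, "tz": -0.0051, "ax": -0.03, "ay": -0.03, "az": 2}
  ]
}}

```text
clock: 22.4
tcp_pos: [0.4838, 0.1532, 0.5642]
orientation: [2.242, 2.199, -0.007]
contact_force: [0.2, 0.3, -3.8]
grip_width: 0.0287
gripper_force: 70.0
```

Run:
```python
from h import *
A=cur(); o=r.get_obs(); print(A.round(4),o["joints"].round(3))
B=over(cage(),0,0,.308+.055); d,w=step(A,B,15); print(B[:3,3],d,w)
C=np.linalg.inv(cage())
for k in (0,4,8,12,15):
    M=C@adv(A,d,w,k); print(M[:3,3].round(3), [(M@[0,s,.308,1])[:3].round(3).tolist() for s in (-.05,.05)])
```

```text
[[ 0.0194  0.9998 -0.0023  0.4838]
 [ 0.9998 -0.0195 -0.0038  0.1532]
 [-0.0038 -0.0022 -1.      0.5642]
 [ 0.      0.      0.      1.    ]] [-1.332  0.077  0.984  1.767 -0.063  1.336 -0.354]
[0.37116261 0.19657602 0.47532413] [ 0.0026 -0.0091  0.0036] [-2.34 -0.04  0.17]
[ 0.145 -0.036  0.37 ] [[-0.073, -0.04, 0.147], [0.009, -0.035, 0.089]]
[ 0.106 -0.027  0.377] [[-0.072, -0.029, 0.121], [0.018, -0.026, 0.078]]
[ 0.067 -0.018  0.377] [[-0.068, -0.019, 0.096], [0.028, -0.017, 0.068]]
[ 0.028 -0.008  0.371] [[-0.059, -0.008, 0.072], [0.04, -0.008, 0.06]]
[ 0.    -0.     0.363] [[-0.05, -0.001, 0.055], [0.05, -0.001, 0.055]]
```

Call:
{"fn": "arm_command", "kwargs": {
  "plan": [
    {"claw": 1, "tx": 0.0026, "ty": -0.0091, "tz": 0.0036, "ax": -2.34, "ay": -0.04, "az": 0.17},
    {"claw": 1, "tx": 0.0026, "ty": -0.0091, "tz": 0.0036, "ax": -2.34, "ay": -0.04, "az": 0.17},
    {"claw": 1, "tx": 0.0026, "ty": -0.0091, "tz": 0.0036, "ax": -2.34, "ay": -0.04, "az": 0.17},
    {"claw": 1, "tx": 0.0026, "ty": -0.0091, "tz": 0.0036, "ax": -2.34, "ay": -0.04, "az": 0.17},
    {"claw": 1, "tx": 0.0026, "ty": -0.0091, "tz": 0.0036, "ax": -2.34, "ay": -0.04, "az": 0.17},
    {"claw": 1, "tx": 0.0026, "ty": -0.0091, "tz": 0.0036, "ax": -2.34, "ay": -0.04, "az": 0.17},
    {"claw": 1, "tx": 0.0026, "ty": -0.0091, "tz": 0.0036, "ax": -2.34, "ay": -0.04, "az": 0.17},
    {"claw": 1, "tx": 0.0026, "ty": -0.0091, "tz": 0.0036, "ax": -2.34, "ay": -0.04, "az": 0.17},
    {"claw": 1, "tx": 0.0026, "ty": -0.0091, "tz": 0.0036, "ax": -2.34, "ay": -0.04, "az": 0.17},
    {"claw": 1, "tx": 0.0026, "ty": -0.0091, "tz": 0.0036, "ax": -2.34, "ay": -0.04, "az": 0.17}
  ]
}}

```text
clock: 23.23
tcp_pos: [0.4015, 0.1803, 0.5119]
orientation: [2.038, 1.944, 0.397]
contact_force: [0.5, 0.4, -4.4]
grip_width: 0.0289
gripper_force: 70.9
```

Run:
```python
from h import *
A=cur(); o=r.get_obs(); print(A.round(4),o["joints"].round(3))
B=over(cage(),0,0,.308+.055); d,w=step(A,B,6); print(B[:3,3],d,w)
```

```text
[[ 0.0483  0.9169  0.3961  0.4015]
 [ 0.9988 -0.0423 -0.0238  0.1803]
 [-0.0051  0.3968 -0.9179  0.5119]
 [ 0.      0.      0.      1.    ]] [-1.4   -0.205  0.649  2.085  0.503  0.983 -1.023]
[0.37116261 0.19657602 0.47532413] [ 0.0025 -0.0075  0.0029] [-1.94 -0.03  0.15]
```

Run:
```python
from h import *
A=cur(); C=np.linalg.inv(cage())
B=over(cage(),0,0,.308+.035); d,w=step(A,B,7); print(d,w)
for k in (0,2,4,6,7):
    M=C@adv(A,d,w,k); print(M[:3,3].round(3), [(M@[0,s,.308,1])[:3].round(3).tolist() for s in (-.05,.05)])
```

```text
[ 0.0021 -0.0061  0.0053] [-1.66 -0.02  0.12]
[ 0.047 -0.014  0.375] [[-0.064, -0.015, 0.083], [0.034, -0.013, 0.063]]
[ 0.033 -0.01   0.367] [[-0.061, -0.011, 0.069], [0.038, -0.009, 0.055]]
[ 0.019 -0.006  0.358] [[-0.057, -0.006, 0.055], [0.042, -0.006, 0.047]]
[ 0.006 -0.002  0.348] [[-0.053, -0.002, 0.042], [0.047, -0.002, 0.039]]
[-0.    -0.     0.343] [[-0.05, 0.0, 0.035], [0.05, 0.0, 0.035]]
```

Call:
{"fn": "arm_command", "kwargs": {
  "plan": [
    {"claw": 1, "tx": 0.0021, "ty": -0.0061, "tz": 0.0053, "ax": -1.66, "ay": -0.02, "az": 0.12},
    {"claw": 1, "tx": 0.0021, "ty": -0.0061, "tz": 0.0053, "ax": -1.66, "ay": -0.02, "az": 0.12},
    {"claw": 1, "tx": 0.0021, "ty": -0.0061, "tz": 0.0053, "ax": -1.66, "ay": -0.02, "az": 0.12},
    {"claw": 1, "tx": 0.0021, "ty": -0.0061, "tz": 0.0053, "ax": -1.66, "ay": -0.02, "az": 0.12},
    {"claw": 1, "tx": 0.0021, "ty": -0.0061, "tz": 0.0053, "ax": -1.66, "ay": -0.02, "az": 0.12},
    {"claw": 1, "tx": 0.0021, "ty": -0.0061, "tz": 0.0053, "ax": -1.66, "ay": -0.02, "az": 0.12},
    {"claw": 1, "tx": 0.0021, "ty": -0.0061, "tz": 0.0053, "ax": -1.66, "ay": -0.02, "az": 0.12},
    {"claw": 1, "tx": 0, "ty": 0, "tz": 0, "ax": 0, "ay": 0, "az": 0},
    {"claw": 1, "tx": 0, "ty": 0, "tz": 0, "ax": 0, "ay": 0, "az": 0},
    {"claw": 1, "tx": 0, "ty": 0, "tz": 0, "ax": 0, "ay": 0, "az": 0}
  ]
}}

```text
clock: 24.07
tcp_pos: [0.3836, 0.1959, 0.4606]
orientation: [1.925, 1.807, 0.57]
contact_force: [-0.9, -0.2, -3.5]
grip_width: 0.0283
gripper_force: 70.9
```

Run:
```python
from h import *
C=np.linalg.inv(cage())
A=cur(); o=r.get_obs(); print(o["joints"].round(3),(C@A).round(4))
print(step(A,over(cage(),0,0,.343),1))
T,im=grab("wrist","w10.png"); 
for t in ("module_grip","module","cage","slot_guides"): print(t,[(c,(C@np.r_[p,1]).round(4)[:3], (np.linalg.inv(A)@np.r_[p,1]).round(4)[:3]) for c,p in find(t,"wrist",T)])
x0,y0,x1,y1=150,40,430,300
big=cv2.resize(im[y0:y1,x0:x1,::-1],None,fx=2.2,fy=2.2)
def dr(Tf,pts,c):
    q=(Tf[:3,:3]@np.array(pts).T).T+Tf[:3,3]; cv2.polylines(big,[((proj("wrist",T,q)-[x0,y0]+.5)*2.2).round().astype(int)],True,c,1)
rect=lambda hx,hy,z,y=0:[[-hx,y-hy,z],[hx,y-hy,z],[hx,y+hy,z],[-hx,y+hy,z]]
for k in (-2,-1,1,2): dr(cage(),rect(.064,.019,.005,.042*k),(255,255,0))
dr(cage(),rect(.057,.0225,0),(0,255,0))
M=A@np.array([[0,1,0,0],[1,0,0,0],[0,0,-1,.308],[0,0,0,1.]])
dr(M,rect(.064,.019,.130),(255,0,255)); dr(M,rect(.052,.017,.008),(255,0,255))
cv2.imwrite("pics/c11.png",big)
```

```text
[-1.352 -0.167  0.525  2.232  0.798  0.8   -1.378] [[ 4.000e-04  1.000e+00 -1.000e-03  1.800e-03]
 [ 1.000e+00 -4.000e-04  6.000e-04  1.000e-04]
 [ 6.000e-04 -1.000e-03 -1.000e+00  3.438e-01]
 [ 0.000e+00  0.000e+00  0.000e+00  1.000e+00]]
(array([-0.0001, -0.0018,  0.0008]), array([-0.06, -0.03, -0.02]))
module_grip [(0.9, array([-0.0004,  0.0031,  0.1838]), array([ 0.0028, -0.002 ,  0.16  ])), (0.23, array([-0.0041, -0.0001,  0.0392]), array([-0.0005, -0.0056,  0.3046]))]
module [(0.83, array([-0.0027,  0.0017,  0.0421]), array([ 0.0014, -0.0042,  0.3017]))]
cage [(0.88, array([0.0021, 0.0012, 0.0037]), array([0.0008, 0.0007, 0.3401]))]
slot_guides [(0.7, array([-0.2741, -0.1694, -0.0229]), array([-0.1699, -0.2754,  0.3668])), (0.62, array([-0.0014,  0.0027, -0.057 ]), array([ 0.0023, -0.0027,  0.4008]))]
```

View pics/c11.png

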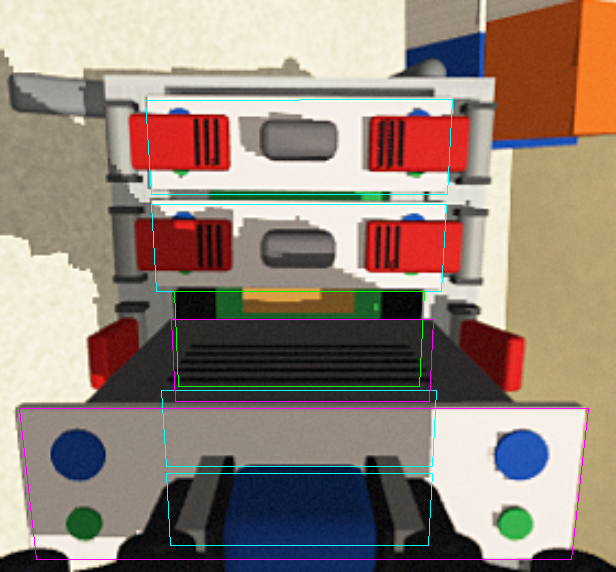

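The picture shows both levers open, at (112,352) and (492,355), and the module outline matches its expected place in hand. Correcting 1.8 mm along x, then starting in gently.

Call:
{"fn": "arm_command", "kwargs": {
  "plan": [
    {"claw": 1, "tx": 0, "ty": -0.0018, "tz": 0.001, "ax": -0.06, "ay": -0.03, "az": 0},
    {"claw": 1, "tx": 0, "ty": 0, "tz": 0.007, "ax": 0, "ay": 0, "az": 0},
    {"claw": 1, "tx": 0, "ty": 0, "tz": 0.007, "ax": 0, "ay": 0, "az": 0},
    {"claw": 1, "tx": 0, "ty": 0, "tz": 0.007, "ax": 0, "ay": 0, "az": 0},
    {"claw": 1, "tx": 0, "ty": 0, "tz": 0.007, "ax": 0, "ay": 0, "az": 0},
    {"claw": 1, "tx": 0, "ty": 0, "tz": 0.007, "ax": 0, "ay": 0, "az": 0},
    {"claw": 1, "tx": 0, "ty": 0, "tz": 0.006, "ax": 0, "ay": 0, "az": 0},
    {"claw": 1, "tx": 0, "ty": 0, "tz": 0.005, "ax": 0, "ay": 0, "az": 0},
    {"claw": 1, "tx": 0, "ty": 0, "tz": 0.005, "ax": 0, "ay": 0, "az": 0},
    {"claw": 1, "tx": 0, "ty": 0, "tz": 0.005, "ax": 0, "ay": 0, "az": 0}
  ]
}}

```text
clock: 25.15
tcp_pos: [0.4152, 0.1945, 0.4128]
orientation: [1.923, 1.806, 0.572]
contact_force: [-0.8, 0.0, -3.9]
grip_width: 0.0286
gripper_force: 70.9
```

```bash
cat > st.py <<'E'
from h import *
C=np.linalg.inv(cage()); A=cur(); o=r.get_obs(); M=C@A
print(o["joints"].round(3),"cage pos",M[:3,3].round(4),"module z",(M[2,3]-.308).round(4),"F cage",(C[:3,:3]@o["contact_force"]).round(1),"M cage",(C[:3,:3]@o["moment"]).round(2),o["grip_width"].round(4))
s=step(A,over(cage(),0,0,M[2,3]),1); print(s)
E
python3 st.py
```

```text
Traceback (most recent call last):
  File "st.py", line 3, in <module>
    print(o["joints"].round(3),"cage pos",M[:3,3].round(4),"module z",(M[2,3]-.308).round(4),"F cage",(C[:3,:3]@o["contact_force"]).round(1),"M cage",(C[:3,:3]@o["moment"]).round(2),o["grip_width"].round(4))
                                                                                                                                                                                      ^^^^^^^^^^^^^^^^^^^^^
AttributeError: 'float' object has no attribute 'round'
```

```bash
sed -i 's/,o\["grip_width"\].round(4)//' st.py; python3 st.py
```

```text
[-1.315 -0.028  0.607  2.254  0.817  0.601 -1.384] cage pos [0.0003 0.0007 0.2865] module z -0.0215 F cage [-2.8 -0.  -2.7] M cage [ 0.04  1.2  -0.04]
(array([-0.0007, -0.0003, -0.    ]), array([ 0.1 , -0.06, -0.01]))
```

Call:
{"fn": "arm_command", "kwargs": {
  "plan": [
    {"claw": 1, "tx": -0.0007, "ty": 0, "tz": 0.004, "ax": 0.1, "ay": -0.06, "az": 0},
    {"claw": 1, "tx": 0, "ty": 0, "tz": 0.004, "ax": 0, "ay": 0, "az": 0},
    {"claw": 1, "tx": 0, "ty": 0, "tz": 0.004, "ax": 0, "ay": 0, "az": 0},
    {"claw": 1, "tx": 0, "ty": 0, "tz": 0.004, "ax": 0, "ay": 0, "az": 0},
    {"claw": 1, "tx": 0, "ty": 0, "tz": 0.004, "ax": 0, "ay": 0, "az": 0},
    {"claw": 1, "tx": 0, "ty": 0, "tz": 0.004, "ax": 0, "ay": 0, "az": 0},
    {"claw": 1, "tx": 0, "ty": 0, "tz": 0.004, "ax": 0, "ay": 0, "az": 0},
    {"claw": 1, "tx": 0, "ty": 0, "tz": 0.004, "ax": 0, "ay": 0, "az": 0},
    {"claw": 1, "tx": 0, "ty": 0, "tz": 0.004, "ax": 0, "ay": 0, "az": 0},
    {"claw": 1, "tx": 0, "ty": 0, "tz": 0.004, "ax": 0, "ay": 0, "az": 0}
  ]
}}

```text
clock: 25.98
tcp_pos: [0.438, 0.1923, 0.3802]
orientation: [1.924, 1.806, 0.57]
contact_force: [0.0, -0.9, -3.6]
grip_width: 0.0289
gripper_force: 70.9
```

```bash
python3 st.py
```

```text
[-1.272  0.084  0.648  2.257  0.81   0.462 -1.374] cage pos [ 3.000e-04 -1.000e-04  2.467e-01] module z -0.0613 F cage [-2.  -0.8 -2.9] M cage [0.02 1.24 0.02]
(array([ 0.0001, -0.0003, -0.    ]), array([ 0.  , -0.01, -0.02]))
```

Call:
{"fn": "arm_command", "kwargs": {
  "plan": [
    {"claw": 1, "tx": 0, "ty": 0, "tz": 0.0045, "ax": 0, "ay": 0, "az": 0},
    {"claw": 1, "tx": 0, "ty": 0, "tz": 0.0045, "ax": 0, "ay": 0, "az": 0},
    {"claw": 1, "tx": 0, "ty": 0, "tz": 0.0045, "ax": 0, "ay": 0, "az": 0},
    {"claw": 1, "tx": 0, "ty": 0, "tz": 0.0045, "ax": 0, "ay": 0, "az": 0},
    {"claw": 1, "tx": 0, "ty": 0, "tz": 0.0045, "ax": 0, "ay": 0, "az": 0},
    {"claw": 1, "tx": 0, "ty": 0, "tz": 0.0045, "ax": 0, "ay": 0, "az": 0},
    {"claw": 1, "tx": 0, "ty": 0, "tz": 0.0045, "ax": 0, "ay": 0, "az": 0},
    {"claw": 1, "tx": 0, "ty": 0, "tz": 0.0045, "ax": 0, "ay": 0, "az": 0},
    {"claw": 1, "tx": 0, "ty": 0, "tz": 0.0045, "ax": 0, "ay": 0, "az": 0},
    {"claw": 1, "tx": 0, "ty": 0, "tz": 0.0045, "ax": 0, "ay": 0, "az": 0}
  ]
}}

```text
clock: 26.82
tcp_pos: [0.4638, 0.1907, 0.3432]
orientation: [1.924, 1.806, 0.57]
contact_force: [-0.2, -0.6, -3.6]
grip_width: 0.0289
gripper_force: 70.9
```

```bash
python3 st.py
```

```text
[-1.211  0.215  0.666  2.25   0.802  0.314 -1.372] cage pos [ 2.000e-04 -1.000e-04  2.016e-01] module z -0.1064 F cage [-2.2 -0.6 -2.8] M cage [-0.06  1.2   0.04]
(array([ 0.0001, -0.0002,  0.    ]), array([-0.  , -0.01, -0.02]))
```

Call:
{"fn": "arm_command", "kwargs": {
  "plan": [
    {"claw": 1, "tx": 0, "ty": 0, "tz": 0.003, "ax": 0, "ay": 0, "az": 0},
    {"claw": 1, "tx": 0, "ty": 0, "tz": 0.003, "ax": 0, "ay": 0, "az": 0},
    {"claw": 1, "tx": 0, "ty": 0, "tz": 0.002, "ax": 0, "ay": 0, "az": 0},
    {"claw": 1, "tx": 0, "ty": 0, "tz": 0.001, "ax": 0, "ay": 0, "az": 0},
    {"claw": 1, "tx": 0, "ty": 0, "tz": 0.001, "ax": 0, "ay": 0, "az": 0},
    {"claw": 1, "tx": 0, "ty": 0, "tz": 0.001, "ax": 0, "ay": 0, "az": 0},
    {"claw": 1, "tx": 0, "ty": 0, "tz": 0.001, "ax": 0, "ay": 0, "az": 0},
    {"claw": 1, "tx": 0, "ty": 0, "tz": 0.0005, "ax": 0, "ay": 0, "az": 0},
    {"claw": 1, "tx": 0, "ty": 0, "tz": 0, "ax": 0, "ay": 0, "az": 0},
    {"claw": 1, "tx": 0, "ty": 0, "tz": 0, "ax": 0, "ay": 0, "az": 0}
  ]
}}

```text
clock: 27.65
tcp_pos: [0.4707, 0.1902, 0.3334]
orientation: [1.924, 1.806, 0.57]
contact_force: [-0.3, -0.3, -3.0]
grip_width: 0.0285
gripper_force: 70.9
```

```bash
python3 st.py
```

```text
[-1.193  0.25   0.667  2.246  0.802  0.277 -1.376] cage pos [ 3.000e-04 -1.000e-04  1.896e-01] module z -0.1184 F cage [-2.  -0.4 -2.3] M cage [ 0.04  1.21 -0.  ]
(array([ 0.0001, -0.0003,  0.    ]), array([-0.  , -0.01, -0.02]))
```

Call:
{"fn": "arm_command", "kwargs": {
  "plan": [
    {"claw": 1, "tx": 0, "ty": 0, "tz": 0.0005, "ax": 0, "ay": 0, "az": 0},
    {"claw": 1, "tx": 0, "ty": 0, "tz": 0.0005, "ax": 0, "ay": 0, "az": 0},
    {"claw": 1, "tx": 0, "ty": 0, "tz": 0.0005, "ax": 0, "ay": 0, "az": 0},
    {"claw": 1, "tx": 0, "ty": 0, "tz": 0.0005, "ax": 0, "ay": 0, "az": 0},
    {"claw": 1, "tx": 0, "ty": 0, "tz": 0, "ax": 0, "ay": 0, "az": 0},
    {"claw": 1, "tx": 0, "ty": 0, "tz": 0, "ax": 0, "ay": 0, "az": 0},
    {"claw": 1, "tx": 0, "ty": 0, "tz": 0, "ax": 0, "ay": 0, "az": 0},
    {"claw": 1, "tx": 0, "ty": 0, "tz": 0, "ax": 0, "ay": 0, "az": 0},
    {"claw": 1, "tx": 0, "ty": 0, "tz": 0, "ax": 0, "ay": 0, "az": 0},
    {"claw": 1, "tx": 0, "ty": 0, "tz": 0, "ax": 0, "ay": 0, "az": 0}
  ]
}}

```text
clock: 28.48
tcp_pos: [0.4718, 0.1902, 0.3318]
orientation: [1.924, 1.806, 0.57]
contact_force: [-1.9, -1.1, 1.5]
grip_width: 0.0289
gripper_force: 71.5
```

```bash
python3 st.py
```

```text
[-1.19   0.256  0.666  2.245  0.803  0.272 -1.377] cage pos [ 0.0003 -0.      0.1876] module z -0.1204 F cage [-0.7 -1.2  2.3] M cage [0.02 1.26 0.01]
(array([ 0.    , -0.0003, -0.    ]), array([ 0.  , -0.02, -0.02]))
```

Now the contacts push back about 5 N with the module at z ≈ -0.120, so it is resting on the springs. Releasing and retreating.

Call:
{"fn": "arm_command", "kwargs": {
  "plan": [
    {"claw": 0.5, "tx": 0, "ty": 0, "tz": 0, "ax": 0, "ay": 0, "az": 0},
    {"claw": 0.3, "tx": 0, "ty": 0, "tz": 0, "ax": 0, "ay": 0, "az": 0},
    {"claw": 0.2, "tx": 0, "ty": 0, "tz": 0, "ax": 0, "ay": 0, "az": 0},
    {"claw": 0.2, "tx": 0, "ty": 0, "tz": 0, "ax": 0, "ay": 0, "az": 0},
    {"claw": 0.2, "tx": 0, "ty": 0, "tz": -0.01, "ax": 0, "ay": 0, "az": 0},
    {"claw": 0.2, "tx": 0, "ty": 0, "tz": -0.01, "ax": 0, "ay": 0, "az": 0},
    {"claw": 0.2, "tx": 0, "ty": 0, "tz": -0.015, "ax": 0, "ay": 0, "az": 0},
    {"claw": 0.2, "tx": 0, "ty": 0, "tz": -0.02, "ax": 0, "ay": 0, "az": 0},
    {"claw": 0.2, "tx": 0, "ty": 0, "tz": -0.02, "ax": 0, "ay": 0, "az": 0},
    {"claw": 0.2, "tx": 0, "ty": 0, "tz": 0, "ax": 0, "ay": 0, "az": 0}
  ]
}}

```text
clock: 29.32
tcp_pos: [0.4285, 0.1931, 0.3955]
orientation: [1.925, 1.806, 0.576]
contact_force: [-0.0, 0.1, 1.2]
grip_width: 0.0681
gripper_force: 0.0
```

Run:
```python
exec(open("st.py").read())
for n in ("wrist","scene","side"):
    T,im=grab(n,"p_"+n+".png")
    for t in ("module_grip","module","lever_near_tip","lever_far_tip"): print(n,t,[(c,(C@np.r_[p,1]).round(4)[:3]) for c,p in find(t,n,T,k=1)])
```

```text
[-1.298  0.032  0.64   2.256  0.813  0.521 -1.376] cage pos [1.200e-03 1.000e-04 2.646e-01] module z -0.0434 F cage [0.7 0.1 1. ] M cage [-0.02  0.57  0.03]
(array([-0.0001, -0.0012, -0.    ]), array([ 0.09, -0.23, -0.12]))
wrist module_grip [(0.61, array([-0.0007,  0.0006,  0.0287]))]
wrist module [(0.83, array([-0.0054, -0.0016, -0.112 ]))]
wrist lever_near_tip [(0.93, array([-0.074 ,  0.0004,  0.0537]))]
wrist lever_far_tip [(0.68, array([0.0912, 0.007 , 0.0557]))]
scene module_grip [(0.62, array([-0.0009, -0.0001,  0.0301]))]
scene module [(0.16, array([-0.0785,  0.0022,  0.0533]))]
scene lever_near_tip [(0.61, array([-0.0774,  0.0026,  0.0529]))]
scene lever_far_tip [(0.73, array([0.0823, 0.0032, 0.0499]))]
side module_grip [(0.76, array([-0.0023, -0.0027,  0.0258]))]
side module []
side lever_near_tip [(0.66, array([ 0.0015, -0.0018, -0.1251]))]
side lever_far_tip [(0.61, array([ 0.0849, -0.    ,  0.0525]))]
```

Call:
{"fn": "arm_command", "kwargs": {
  "plan": [
    {"claw": 1, "tx": 0, "ty": 0.02, "tz": 0, "ax": 0, "ay": 0, "az": 0},
    {"claw": 1, "tx": 0, "ty": 0.02, "tz": 0, "ax": 0, "ay": 0, "az": 0},
    {"claw": 1, "tx": 0, "ty": 0.02, "tz": 0, "ax": 0, "ay": 0, "az": 0},
    {"claw": 1, "tx": 0, "ty": 0.02, "tz": 0, "ax": 0, "ay": 0, "az": 0},
    {"claw": 1, "tx": 0, "ty": 0.02, "tz": 0, "ax": 0, "ay": 0, "az": 0},
    {"claw": 1, "tx": 0, "ty": 0.02, "tz": 0, "ax": 0, "ay": 0, "az": 0},
    {"claw": 1, "tx": 0, "ty": 0, "tz": 0.012, "ax": 0, "ay": 0, "az": 0},
    {"claw": 1, "tx": 0, "ty": 0, "tz": 0.012, "ax": 0, "ay": 0, "az": 0},
    {"claw": 1, "tx": 0, "ty": 0, "tz": 0.012, "ax": 0, "ay": 0, "az": 0},
    {"claw": 1, "tx": 0, "ty": 0, "tz": 0.01, "ax": 0, "ay": 0, "az": 0}
  ]
}}

```text
clock: 30.9
tcp_pos: [0.5536, 0.185, 0.4236]
orientation: [1.924, 1.806, 0.569]
contact_force: [-0.1, 0.7, 0.3]
grip_width: 0.0
gripper_force: 0.0
```

```bash
python3 st.py
```

```text
[-1.069  0.229  0.653  2.003  0.368  0.446 -0.821] cage pos [ 1.201e-01 -1.000e-04  2.157e-01] module z -0.0923 F cage [0.1 0.7 0.3] M cage [ 0.06  0.59 -0.02]
(array([ 1.000e-04, -1.201e-01,  0.000e+00]), array([-0.02,  0.01, -0.01]))
```

Call:
{"fn": "arm_command", "kwargs": {
  "plan": [
    {"claw": 1, "tx": 0, "ty": -0.0125, "tz": -0.001, "ax": 0, "ay": 0, "az": 0},
    {"claw": 1, "tx": 0, "ty": -0.0125, "tz": -0.001, "ax": 0, "ay": 0, "az": 0},
    {"claw": 1, "tx": 0, "ty": -0.008, "tz": 0, "ax": 0, "ay": 0, "az": 0},
    {"claw": 1, "tx": 0, "ty": -0.008, "tz": 0, "ax": 0, "ay": 0, "az": 0},
    {"claw": 1, "tx": 0, "ty": -0.0065, "tz": 0.003, "ax": 0, "ay": 0, "az": 0},
    {"claw": 1, "tx": 0, "ty": -0.0065, "tz": 0.003, "ax": 0, "ay": 0, "az": 0},
    {"claw": 1, "tx": 0, "ty": -0.0045, "tz": 0.005, "ax": 0, "ay": 0, "az": 0},
    {"claw": 1, "tx": 0, "ty": -0.0045, "tz": 0.005, "ax": 0, "ay": 0, "az": 0},
    {"claw": 1, "tx": 0, "ty": 0, "tz": 0, "ax": 0, "ay": 0, "az": 0},
    {"claw": 1, "tx": 0, "ty": 0, "tz": 0, "ax": 0, "ay": 0, "az": 0}
  ]
}}

```text
clock: 31.73
tcp_pos: [0.5099, 0.188, 0.3767]
orientation: [1.924, 1.806, 0.57]
contact_force: [-0.6, -0.0, 0.4]
grip_width: -0.0
gripper_force: 0.1
```

Run:
```python
exec(open("st.py").read())
for n in ("wrist","scene","side"):
    T,im=grab(n,"p_"+n+".png")
    for t in ("module_grip","lever_far_tip"): print(n,t,[(c,(C@np.r_[p,1]).round(4)[:3]) for c,p in find(t,n,T,k=1)])
```

```text
[-1.191  0.237  0.73   2.137  0.502  0.343 -1.014] cage pos [5.730e-02 1.000e-04 2.025e-01] module z -0.1055 F cage [-0.3 -0.   0.6] M cage [0.05 0.53 0.03]
(array([-0.0001, -0.0573, -0.    ]), array([ 0.  , -0.01,  0.  ]))
wrist module_grip [(0.96, array([-0.0022,  0.0028,  0.0288]))]
wrist lever_far_tip [(0.94, array([0.0398, 0.0068, 0.0329]))]
scene module_grip [(0.43, array([-0.0003,  0.0007,  0.0273]))]
scene lever_far_tip [(0.57, array([0.0325, 0.0007, 0.0324]))]
side module_grip [(0.8, array([-0.0028, -0.0034,  0.025 ]))]
side lever_far_tip [(0.41, array([0.0365, 0.0002, 0.0299]))]
```

Call:
{"fn": "arm_command", "kwargs": {
  "plan": [
    {"claw": 1, "tx": 0, "ty": -0.0015, "tz": 0.004, "ax": 0, "ay": 0, "az": 0},
    {"claw": 1, "tx": 0, "ty": -0.0015, "tz": 0.004, "ax": 0, "ay": 0, "az": 0},
    {"claw": 1, "tx": 0, "ty": -0.001, "tz": 0.003, "ax": 0, "ay": 0, "az": 0},
    {"claw": 1, "tx": 0, "ty": 0, "tz": 0.002, "ax": 0, "ay": 0, "az": 0},
    {"claw": 1, "tx": 0, "ty": 0, "tz": 0.001, "ax": 0, "ay": 0, "az": 0},
    {"claw": 1, "tx": 0, "ty": 0, "tz": 0.001, "ax": 0, "ay": 0, "az": 0},
    {"claw": 1, "tx": 0, "ty": 0, "tz": 0.001, "ax": 0, "ay": 0, "az": 0},
    {"claw": 1, "tx": 0, "ty": 0, "tz": 0, "ax": 0, "ay": 0, "az": 0},
    {"claw": 1, "tx": 0, "ty": 0, "tz": 0, "ax": 0, "ay": 0, "az": 0},
    {"claw": 1, "tx": 0, "ty": 0, "tz": 0, "ax": 0, "ay": 0, "az": 0}
  ]
}}

```text
clock: 33.02
tcp_pos: [0.5146, 0.1876, 0.3605]
orientation: [1.925, 1.808, 0.567]
contact_force: [-10.0, 1.6, 6.2]
grip_width: 0.0001
gripper_force: 5.2
```

```bash
python3 st.py
```

```text
[-1.161  0.276  0.714  2.142  0.485  0.301 -1.006] cage pos [5.180e-02 1.000e-04 1.865e-01] module z -0.1215 F cage [-4.7  1.  10.9] M cage [-0.04  1.7  -0.02]
(array([-0.0001, -0.0518,  0.0001]), array([-0.15,  0.02,  0.02]))
```

Call:
{"fn": "arm_command", "kwargs": {
  "plan": [
    {"claw": 1, "tx": 0, "ty": 0, "tz": 0.0007, "ax": 0, "ay": 0, "az": 0},
    {"claw": 1, "tx": 0, "ty": 0, "tz": 0.0007, "ax": 0, "ay": 0, "az": 0},
    {"claw": 1, "tx": 0, "ty": 0, "tz": 0, "ax": 0, "ay": 0, "az": 0},
    {"claw": 1, "tx": 0, "ty": 0, "tz": 0, "ax": 0, "ay": 0, "az": 0},
    {"claw": 1, "tx": 0, "ty": 0, "tz": 0, "ax": 0, "ay": 0, "az": 0},
    {"claw": 1, "tx": 0, "ty": 0, "tz": 0, "ax": 0, "ay": 0, "az": 0},
    {"claw": 1, "tx": 0, "ty": 0, "tz": 0, "ax": 0, "ay": 0, "az": 0},
    {"claw": 1, "tx": 0, "ty": 0, "tz": 0, "ax": 0, "ay": 0, "az": 0},
    {"claw": 1, "tx": 0, "ty": 0, "tz": 0, "ax": 0, "ay": 0, "az": 0},
    {"claw": 1, "tx": 0, "ty": 0, "tz": 0, "ax": 0, "ay": 0, "az": 0}
  ]
}}

```text
clock: 33.85
tcp_pos: [0.5149, 0.1876, 0.3602]
orientation: [1.926, 1.808, 0.568]
contact_force: [-30.3, -1.0, 27.5]
grip_width: 0.0001
gripper_force: 19.5
```

```bash
python3 st.py
```

```text
[-1.158  0.276  0.711  2.142  0.483  0.3   -1.005] cage pos [0.0519 0.     0.1861] module z -0.1219 F cage [-8.9 -2.9 39.8] M cage [-0.75  2.5   0.01]
(array([-0.0001, -0.0519,  0.0002]), array([-0.18, -0.02, -0.02]))
```

Force rose to 40 N with no further travel, so the far lever is down hard. Backing off and checking.

Call:
{"fn": "arm_command", "kwargs": {
  "plan": [
    {"claw": 1, "tx": 0, "ty": 0, "tz": -0.002, "ax": 0, "ay": 0, "az": 0},
    {"claw": 1, "tx": 0, "ty": 0, "tz": -0.005, "ax": 0, "ay": 0, "az": 0},
    {"claw": 1, "tx": 0, "ty": 0, "tz": -0.01, "ax": 0, "ay": 0, "az": 0},
    {"claw": 1, "tx": 0, "ty": 0, "tz": -0.015, "ax": 0, "ay": 0, "az": 0},
    {"claw": 1, "tx": 0, "ty": 0, "tz": -0.015, "ax": 0, "ay": 0, "az": 0},
    {"claw": 1, "tx": 0, "ty": 0, "tz": -0.02, "ax": 0, "ay": 0, "az": 0},
    {"claw": 1, "tx": 0, "ty": 0, "tz": -0.02, "ax": 0, "ay": 0, "az": 0},
    {"claw": 1, "tx": 0, "ty": 0, "tz": -0.01, "ax": 0, "ay": 0, "az": 0},
    {"claw": 1, "tx": 0, "ty": 0, "tz": 0, "ax": 0, "ay": 0, "az": 0},
    {"claw": 1, "tx": 0, "ty": 0, "tz": 0, "ax": 0, "ay": 0, "az": 0}
  ]
}}

```text
clock: 34.68
tcp_pos: [0.4609, 0.1909, 0.4398]
orientation: [1.924, 1.807, 0.572]
contact_force: [-0.2, 0.1, -0.5]
grip_width: -0.0001
gripper_force: 0.0
```

Run:
```python
exec(open("st.py").read())
for n in ("wrist","scene","side"):
    T,im=grab(n,"q_"+n+".png")
    for t in ("module_grip","lever_near_tip","lever_far_tip"): print(n,t,[(c,(C@np.r_[p,1]).round(4)[:3]) for c,p in find(t,n,T,k=2)])
# near push start: tool tilted 20 deg in cage heading; tip corner contact side +x
t=np.radians(20-35)  # rotation relative to cage-normal
Cg=cage()
def tilt(cx,cz,deg=20):  # tip centre at cage (cx,0,cz)
    a=np.radians(35-deg); z=np.array([-np.sin(a),0,-np.cos(a)]); x=np.array([0,1,0]); y=np.cross(z,x)
    M=np.eye(4); M[:3,:3]=np.c_[x,y,z]; M[:3,3]=np.array([cx,0,cz])-.173*z; return Cg@M
B0=tilt(-.125,.10); d,w=step(A,B0,12); print("to",B0[:3,3].round(3),B0[:3,2].round(2),d,w)
for k in (0,3,6,9,12): print((C@adv(A,d,w,k)@[0,0,.173,1]).round(3)[:3])
B1=tilt(-.125,.043); print(B1[:3,3].round(3),step(B0,B1,1))
```

```text
[-1.388  0.012  0.783  2.154  0.679  0.586 -1.171] cage pos [0.0533 0.     0.2823] module z -0.0257 F cage [-0.4  0.1 -0.3] M cage [-0.01  0.63 -0.04]
(array([-0.    , -0.0533, -0.    ]), array([ 0.01, -0.12, -0.04]))
wrist module_grip [(0.79, array([-0.0041,  0.0006,  0.0247]))]
wrist lever_near_tip [(0.82, array([-0.0744,  0.0018,  0.0542]))]
wrist lever_far_tip [(0.66, array([0.034 , 0.0043, 0.0107]))]
scene module_grip [(0.67, array([0.0018, 0.0011, 0.023 ]))]
scene lever_near_tip [(0.44, array([-0.0767,  0.0017,  0.052 ]))]
scene lever_far_tip [(0.4, array([0.0279, 0.0042, 0.0069]))]
side module_grip [(0.63, array([ 0.0013, -0.0033,  0.0225]))]
side lever_near_tip [(0.63, array([0.0295, 0.0025, 0.0104])), (0.61, array([-0.0793,  0.0004,  0.0558]))]
side lever_far_tip [(0.37, array([0.028 , 0.0013, 0.0106])), (0.31, array([-0.0461, -0.4168, -0.1745]))]
to [0.36  0.197 0.351] [ 0.34 -0.02 -0.94] [-0.     -0.0109  0.0026] [ 1.25 -0.01 -0.  ]
[0.053 0.    0.109]
[0.009 0.    0.103]
[-0.035  0.     0.099]
[-0.08   0.     0.098]
[-0.125  0.     0.1  ]
[0.393 0.195 0.304] (array([-0.    ,  0.0148,  0.0551]), array([-0.,  0., -0.]))
```

```bash
cat >> h.py <<'E'
def tilt(cx,cz,deg=12):
    a=np.radians(35-deg); z=np.array([-np.sin(a),0,-np.cos(a)]); x=np.array([0,1,0]); y=np.cross(z,x)
    M=np.eye(4); M[:3,:3]=np.c_[x,y,z]; M[:3,3]=np.array([cx,0,cz])-.173*z; return cage()@M
E
python3 - <<'E'
from h import *
A=cur(); C=np.linalg.inv(cage()); B0=tilt(-.115,.085); d,w=step(A,B0,11); print("to",B0[:3,3].round(3),d,w)
for k in (0,3,6,9,11): print((C@adv(A,d,w,k)@[0,0,.173,1]).round(3)[:3],adv(A,d,w,k)[:3,3])
E
```

```text
to [0.4   0.195 0.351] [ 0.     -0.0084  0.0051] [ 2.09  0.   -0.  ]
[ 0.053 -0.     0.109] [0.4610184  0.19079727 0.43954478]
[ 0.009 -0.     0.096] [0.44820892 0.19161158 0.41301907]
[-0.037 -0.     0.087] [0.43258487 0.19260391 0.38805382]
[-0.084 -0.     0.084] [0.41433316 0.19376238 0.36494771]
[-0.115 -0.     0.085] [0.40081216 0.19462022 0.35071401]
```

Call:
{"fn": "arm_command", "kwargs": {
  "plan": [
    {"claw": 1, "tx": 0, "ty": -0.0092, "tz": 0.0056, "ax": 2.3, "ay": 0, "az": 0},
    {"claw": 1, "tx": 0, "ty": -0.0092, "tz": 0.0056, "ax": 2.3, "ay": 0, "az": 0},
    {"claw": 1, "tx": 0, "ty": -0.0092, "tz": 0.0056, "ax": 2.3, "ay": 0, "az": 0},
    {"claw": 1, "tx": 0, "ty": -0.0092, "tz": 0.0056, "ax": 2.3, "ay": 0, "az": 0},
    {"claw": 1, "tx": 0, "ty": -0.0092, "tz": 0.0056, "ax": 2.3, "ay": 0, "az": 0},
    {"claw": 1, "tx": 0, "ty": -0.0092, "tz": 0.0056, "ax": 2.3, "ay": 0, "az": 0},
    {"claw": 1, "tx": 0, "ty": -0.0092, "tz": 0.0056, "ax": 2.3, "ay": 0, "az": 0},
    {"claw": 1, "tx": 0, "ty": -0.0092, "tz": 0.0056, "ax": 2.3, "ay": 0, "az": 0},
    {"claw": 1, "tx": 0, "ty": -0.0092, "tz": 0.0056, "ax": 2.3, "ay": 0, "az": 0},
    {"claw": 1, "tx": 0, "ty": -0.0092, "tz": 0.0056, "ax": 2.3, "ay": 0, "az": 0}
  ]
}}

```text
clock: 36.12
tcp_pos: [0.401, 0.1947, 0.3506]
orientation: [2.175, 2.042, 0.213]
contact_force: [1.2, -0.0, 0.2]
grip_width: 0.0003
gripper_force: 0.0
```

```bash
cat > nx.py <<'E'
import sys
from h import *
A=cur(); o=r.get_obs(); C=np.linalg.inv(cage()); print(o["joints"].round(3),"tip",(C@A@[0,0,.173,1]).round(4)[:3],"F",(C[:3,:3]@o["contact_force"]).round(1))
P=A
for s in sys.argv[1:]:
    x,z=map(float,s.split(",")); B=tilt(x,z); print(s,step(P,B,1)); P=B
E
python3 nx.py -0.113,0.043 -0.1,0.044 -0.078,0.044 -0.065,0.038 -0.056,0.029
```

```text
[-1.278  0.136  0.707  2.231  0.06   0.641 -0.692] tip [-1.149e-01  1.000e-04  8.460e-02] F [ 1.   0.  -0.5]
-0.113,0.043 (array([-0.    ,  0.0178,  0.0375]), array([-0.1 , -0.02, -0.02]))
-0.1,0.044 (array([ 0.    ,  0.0116, -0.006 ]), array([ 0., -0.,  0.]))
-0.078,0.044 (array([ 0.    ,  0.0203, -0.0086]), array([ 0., -0.,  0.]))
-0.065,0.038 (array([-0.    ,  0.0143,  0.0004]), array([ 0., -0.,  0.]))
-0.056,0.029 (array([0.    , 0.0118, 0.0048]), array([ 0., -0.,  0.]))
```

Call:
{"fn": "arm_command", "kwargs": {
  "plan": [
    {"claw": 1, "tx": 0, "ty": 0.0084, "tz": 0.0174, "ax": 0, "ay": 0, "az": 0},
    {"claw": 1, "tx": 0, "ty": 0.0084, "tz": 0.0174, "ax": 0, "ay": 0, "az": 0},
    {"claw": 1, "tx": 0, "ty": 0.0116, "tz": -0.006, "ax": 0, "ay": 0, "az": 0},
    {"claw": 1, "tx": 0, "ty": 0.0097, "tz": -0.0052, "ax": 0, "ay": 0, "az": 0},
    {"claw": 1, "tx": 0, "ty": 0.0097, "tz": -0.0052, "ax": 0, "ay": 0, "az": 0},
    {"claw": 1, "tx": 0, "ty": 0.007, "tz": 0, "ax": 0, "ay": 0, "az": 0},
    {"claw": 1, "tx": 0, "ty": 0.007, "tz": 0, "ax": 0, "ay": 0, "az": 0},
    {"claw": 1, "tx": 0, "ty": 0.0062, "tz": 0.003, "ax": 0, "ay": 0, "az": 0},
    {"claw": 1, "tx": 0, "ty": 0.0062, "tz": 0.003, "ax": 0, "ay": 0, "az": 0},
    {"claw": 1, "tx": 0, "ty": 0, "tz": 0, "ax": 0, "ay": 0, "az": 0}
  ]
}}

```text
clock: 36.95
tcp_pos: [0.48, 0.1896, 0.3433]
orientation: [2.174, 2.039, 0.218]
contact_force: [-0.3, 0.2, 1.6]
grip_width: 0.0002
gripper_force: 0.1
```

```bash
python3 nx.py -0.0525,0.025 -0.0513,0.019 -0.0513,0.018
python3 - <<'E'
from h import *
C=np.linalg.inv(cage())
for n in ("wrist","scene","side"):
    T,im=grab(n,"s_"+n+".png")
    for t in ("module_grip","lever_near_tip","lever_far_tip"): print(n,t,[(c,(C@np.r_[p,1]).round(4)[:3]) for c,p in find(t,n,T,k=1)])
E
```

```text
[-1.083  0.289  0.658  2.094 -0.119  0.635 -0.436] tip [-0.0537  0.0001  0.0329] F [0.7 0.1 1.5]
-0.0525,0.025 (array([0.0001, 0.0045, 0.0068]), array([ 0.12, -0.07, -0.06]))
-0.0513,0.019 (array([-0.    ,  0.0034,  0.0051]), array([ 0., -0.,  0.]))
-0.0513,0.018 (array([-0.    ,  0.0004,  0.0009]), array([ 0., -0.,  0.]))
wrist module_grip [(0.7, array([-0.0044,  0.0012,  0.0231]))]
wrist lever_near_tip [(0.73, array([-0.0352,  0.0026,  0.0317]))]
wrist lever_far_tip [(0.89, array([0.0335, 0.0042, 0.0089]))]
scene module_grip [(0.45, array([-0.    , -0.0002,  0.0193]))]
scene lever_near_tip [(0.57, array([-0.0372, -0.0004,  0.0326]))]
scene lever_far_tip [(0.53, array([0.0296, 0.003 , 0.0103]))]
side module_grip [(0.79, array([-0.0001, -0.0016,  0.0175]))]
side lever_near_tip [(0.43, array([-0.0371,  0.0007,  0.0349]))]
side lever_far_tip [(0.59, array([0.0307, 0.0034, 0.0094]))]
```

Near lever is at about 0.53 rad. Pressing on down, finishing slowly.

Call:
{"fn": "arm_command", "kwargs": {
  "plan": [
    {"claw": 1, "tx": 0, "ty": 0.0022, "tz": 0.0034, "ax": 0, "ay": 0, "az": 0},
    {"claw": 1, "tx": 0, "ty": 0.0022, "tz": 0.0034, "ax": 0, "ay": 0, "az": 0},
    {"claw": 1, "tx": 0, "ty": 0.0017, "tz": 0.0026, "ax": 0, "ay": 0, "az": 0},
    {"claw": 1, "tx": 0, "ty": 0.0011, "tz": 0.0017, "ax": 0, "ay": 0, "az": 0},
    {"claw": 1, "tx": 0, "ty": 0.0006, "tz": 0.0009, "ax": 0, "ay": 0, "az": 0},
    {"claw": 1, "tx": 0, "ty": 0, "tz": 0, "ax": 0, "ay": 0, "az": 0},
    {"claw": 1, "tx": 0, "ty": 0, "tz": 0, "ax": 0, "ay": 0, "az": 0},
    {"claw": 1, "tx": 0, "ty": 0, "tz": 0, "ax": 0, "ay": 0, "az": 0},
    {"claw": 1, "tx": 0, "ty": 0, "tz": 0, "ax": 0, "ay": 0, "az": 0},
    {"claw": 1, "tx": 0, "ty": 0, "tz": 0, "ax": 0, "ay": 0, "az": 0}
  ]
}}

```text
clock: 38.38
tcp_pos: [0.4893, 0.1892, 0.3326]
orientation: [2.173, 2.04, 0.216]
contact_force: [0.9, -0.1, 2.5]
grip_width: -0.0001
gripper_force: 0.8
```

```bash
python3 nx.py
```

```text
[-1.05   0.321  0.639  2.084 -0.15   0.617 -0.402] tip [-0.0524  0.0002  0.0189] F [ 2.2 -0.   1.6]
```

Call:
{"fn": "arm_command", "kwargs": {
  "plan": [
    {"claw": 1, "tx": 0, "ty": 0.0004, "tz": 0.0009, "ax": 0, "ay": 0, "az": 0},
    {"claw": 1, "tx": 0, "ty": 0.0004, "tz": 0.0009, "ax": 0, "ay": 0, "az": 0},
    {"claw": 1, "tx": 0, "ty": 0, "tz": 0, "ax": 0, "ay": 0, "az": 0},
    {"claw": 1, "tx": 0, "ty": 0, "tz": 0, "ax": 0, "ay": 0, "az": 0},
    {"claw": 1, "tx": 0, "ty": 0, "tz": 0, "ax": 0, "ay": 0, "az": 0},
    {"claw": 1, "tx": 0, "ty": 0, "tz": 0, "ax": 0, "ay": 0, "az": 0},
    {"claw": 1, "tx": 0, "ty": 0, "tz": 0, "ax": 0, "ay": 0, "az": 0},
    {"claw": 1, "tx": 0, "ty": 0, "tz": 0, "ax": 0, "ay": 0, "az": 0},
    {"claw": 1, "tx": 0, "ty": 0, "tz": 0, "ax": 0, "ay": 0, "az": 0},
    {"claw": 1, "tx": 0, "ty": 0, "tz": 0, "ax": 0, "ay": 0, "az": 0}
  ]
}}

```text
clock: 39.22
tcp_pos: [0.4905, 0.1891, 0.3313]
orientation: [2.173, 2.04, 0.217]
contact_force: [-0.6, 0.2, 5.9]
grip_width: 0.0002
gripper_force: 2.9
```

```bash
python3 nx.py
python3 - <<'E'
from h import *
C=np.linalg.inv(cage())
for n in ("scene","side"):
    T,im=grab(n)
    for t in ("lever_near_tip",): print(n,t,[(c,(C@np.r_[p,1]).round(4)[:3]) for c,p in find(t,n,T,k=2)])
E
```

```text
[-1.046  0.325  0.636  2.083 -0.154  0.614 -0.398] tip [-0.0522  0.0002  0.0171] F [2.9 0.1 5.2]
scene lever_near_tip [(0.57, array([-0.031 ,  0.0039,  0.0111]))]
side lever_near_tip [(0.58, array([-0.0328,  0.002 ,  0.0119]))]
```

Call:
{"fn": "arm_command", "kwargs": {
  "plan": [
    {"claw": 1, "tx": 0, "ty": 0.0004, "tz": 0.0009, "ax": 0, "ay": 0, "az": 0},
    {"claw": 1, "tx": 0, "ty": 0.0002, "tz": 0.0005, "ax": 0, "ay": 0, "az": 0},
    {"claw": 1, "tx": 0, "ty": 0.0002, "tz": 0.0005, "ax": 0, "ay": 0, "az": 0},
    {"claw": 1, "tx": 0, "ty": 0, "tz": 0, "ax": 0, "ay": 0, "az": 0},
    {"claw": 1, "tx": 0, "ty": 0, "tz": 0, "ax": 0, "ay": 0, "az": 0},
    {"claw": 1, "tx": 0, "ty": 0, "tz": 0, "ax": 0, "ay": 0, "az": 0},
    {"claw": 1, "tx": 0, "ty": 0, "tz": 0, "ax": 0, "ay": 0, "az": 0},
    {"claw": 1, "tx": 0, "ty": 0, "tz": 0, "ax": 0, "ay": 0, "az": 0},
    {"claw": 1, "tx": 0, "ty": 0, "tz": 0, "ax": 0, "ay": 0, "az": 0},
    {"claw": 1, "tx": 0, "ty": 0, "tz": 0, "ax": 0, "ay": 0, "az": 0}
  ]
}}

```text
clock: 40.25
tcp_pos: [0.4917, 0.189, 0.3301]
orientation: [2.174, 2.04, 0.217]
contact_force: [-4.8, -1.2, 14.4]
grip_width: 0.0002
gripper_force: 6.9
```

```bash
python3 nx.py
```

```text
[-1.041  0.328  0.634  2.081 -0.158  0.612 -0.393] tip [-0.0519  0.0003  0.0155] F [ 4.4 -1.5 14.4]
```

Call:
{"fn": "arm_command", "kwargs": {
  "plan": [
    {"claw": 1, "tx": 0, "ty": 0.0002, "tz": 0.0005, "ax": 0, "ay": 0, "az": 0},
    {"claw": 1, "tx": 0, "ty": 0.0001, "tz": 0.0003, "ax": 0, "ay": 0, "az": 0},
    {"claw": 1, "tx": 0, "ty": 0, "tz": 0, "ax": 0, "ay": 0, "az": 0},
    {"claw": 1, "tx": 0, "ty": 0, "tz": 0, "ax": 0, "ay": 0, "az": 0},
    {"claw": 1, "tx": 0, "ty": 0, "tz": 0, "ax": 0, "ay": 0, "az": 0},
    {"claw": 1, "tx": 0, "ty": 0, "tz": 0, "ax": 0, "ay": 0, "az": 0},
    {"claw": 1, "tx": 0, "ty": 0, "tz": 0, "ax": 0, "ay": 0, "az": 0},
    {"claw": 1, "tx": 0, "ty": 0, "tz": 0, "ax": 0, "ay": 0, "az": 0},
    {"claw": 1, "tx": 0, "ty": 0, "tz": 0, "ax": 0, "ay": 0, "az": 0},
    {"claw": 1, "tx": 0, "ty": 0, "tz": 0, "ax": 0, "ay": 0, "az": 0}
  ]
}}

```text
clock: 41.08
tcp_pos: [0.492, 0.1889, 0.3299]
orientation: [2.175, 2.041, 0.217]
contact_force: [-8.7, -1.9, 21.4]
grip_width: -0.0
gripper_force: 11.4
```

```bash
python3 nx.py
```

```text
[-1.039  0.329  0.633  2.081 -0.16   0.612 -0.392] tip [-0.0518  0.0003  0.0151] F [ 5.2 -2.4 22.5]
```

Call:
{"fn": "arm_command", "kwargs": {
  "plan": [
    {"claw": 1, "tx": 0, "ty": 0.0002, "tz": 0.0005, "ax": 0, "ay": 0, "az": 0},
    {"claw": 1, "tx": 0, "ty": 0.0001, "tz": 0.0003, "ax": 0, "ay": 0, "az": 0},
    {"claw": 1, "tx": 0, "ty": 0, "tz": 0, "ax": 0, "ay": 0, "az": 0},
    {"claw": 1, "tx": 0, "ty": 0, "tz": 0, "ax": 0, "ay": 0, "az": 0},
    {"claw": 1, "tx": 0, "ty": 0, "tz": 0, "ax": 0, "ay": 0, "az": 0},
    {"claw": 1, "tx": 0, "ty": 0, "tz": 0, "ax": 0, "ay": 0, "az": 0},
    {"claw": 1, "tx": 0, "ty": 0, "tz": 0, "ax": 0, "ay": 0, "az": 0},
    {"claw": 1, "tx": 0, "ty": 0, "tz": 0, "ax": 0, "ay": 0, "az": 0},
    {"claw": 1, "tx": 0, "ty": 0, "tz": 0, "ax": 0, "ay": 0, "az": 0},
    {"claw": 1, "tx": 0, "ty": 0, "tz": 0, "ax": 0, "ay": 0, "az": 0}
  ]
}}

```text
clock: 41.92
tcp_pos: [0.4924, 0.1889, 0.3296]
orientation: [2.175, 2.041, 0.217]
contact_force: [-13.2, -1.5, 29.0]
grip_width: 0.0002
gripper_force: 15.9
```

```bash
python3 nx.py
```

```text
[-1.038  0.33   0.632  2.08  -0.161  0.612 -0.39 ] tip [-0.0518  0.0003  0.0147] F [ 5.9 -2.3 31.2]
```

Call:
{"fn": "arm_command", "kwargs": {
  "plan": [
    {"claw": 1, "tx": 0, "ty": -0.0005, "tz": -0.003, "ax": 0, "ay": 0, "az": 0},
    {"claw": 1, "tx": 0, "ty": -0.002, "tz": -0.006, "ax": 0, "ay": 0, "az": 0},
    {"claw": 1, "tx": 0, "ty": -0.005, "tz": -0.015, "ax": 0, "ay": 0, "az": 0},
    {"claw": 1, "tx": 0, "ty": -0.005, "tz": -0.02, "ax": 0, "ay": 0, "az": 0},
    {"claw": 1, "tx": 0, "ty": 0, "tz": -0.02, "ax": 0, "ay": 0, "az": 0},
    {"claw": 1, "tx": 0, "ty": 0, "tz": -0.025, "ax": 0, "ay": 0, "az": 0},
    {"claw": 1, "tx": 0, "ty": 0, "tz": -0.03, "ax": 0, "ay": 0, "az": 0},
    {"claw": 1, "tx": 0, "ty": 0, "tz": -0.03, "ax": 0, "ay": 0, "az": 0},
    {"claw": 1, "tx": 0, "ty": 0, "tz": 0, "ax": 0, "ay": 0, "az": 0},
    {"claw": 1, "tx": 0, "ty": 0, "tz": 0, "ax": 0, "ay": 0, "az": 0}
  ]
}}

```text
clock: 42.75
tcp_pos: [0.4489, 0.1916, 0.4719]
orientation: [2.174, 2.042, 0.219]
contact_force: [0.2, -0.7, -0.3]
grip_width: 0.0002
gripper_force: 0.0
```

```bash
python3 nx.py
python3 - <<'E'
from h import *
C=np.linalg.inv(cage()); acc={}
for n in ("wrist","scene","side")*2:
    T,im=grab(n,"t_"+n+".png")
    for t in ("module_grip","lever_near_tip","lever_far_tip"):
        for c,p in find(t,n,T,k=1): acc.setdefault((t,n),[]).append((C@np.r_[p,1]).round(4)[:3].tolist())
for k in acc: print(k,acc[k])
T,im=grab("wrist"); q=proj("wrist",T,cage()[:3,3])[0]; print(q)
x,y=np.clip(q.astype(int)-[110,80],0,None); big=cv2.resize(im[y:y+180,x:x+240,::-1],None,fx=3,fy=3); 
def dr(pts,c):
    p=(cage()[:3,:3]@np.array(pts).T).T+cage()[:3,3]; cv2.polylines(big,[((proj("wrist",T,p)-[x,y]+.5)*3).round().astype(int)],True,c,1)
for k in (-1,0,1): dr([[-.064,.042*k-.019,.005],[.064,.042*k-.019,.005],[.064,.042*k+.019,.005],[-.064,.042*k+.019,.005]],(0,255,0))
cv2.imwrite("pics/fin.png",big)
E
```

```text
[-1.263  0.029  0.724  2.003  0.12   0.944 -0.665] tip [-0.0056  0.0005  0.1562] F [ 0.1 -0.7 -0.4]
('module_grip', 'wrist') [[-0.0025, 0.0012, 0.0213], [-0.004, 0.0011, 0.0231]]
('lever_near_tip', 'wrist') [[-0.0273, 0.0022, 0.0098], [-0.0251, 0.0054, 0.0119]]
('lever_far_tip', 'wrist') [[0.0356, 0.0001, 0.009], [0.0352, 0.005, 0.0096]]
('module_grip', 'scene') [[-0.0005, 0.0016, 0.0203], [-0.0023, 0.0029, 0.0225]]
('lever_near_tip', 'scene') [[-0.0318, 0.0031, 0.007], [-0.0312, 0.0028, 0.0069]]
('lever_far_tip', 'scene') [[0.0261, 0.0011, 0.0076], [0.03, 0.0032, 0.0088]]
('module_grip', 'side') [[-0.0004, -0.0014, 0.0186], [-0.0018, -0.0026, 0.0192]]
('lever_near_tip', 'side') [[-0.03, -0.0014, 0.0109], [-0.0315, 0.0016, 0.0099]]
('lever_far_tip', 'side') [[0.0312, 0.0003, 0.0082], [0.0321, -0.0, 0.0134]]
[359.05051031 200.05180572]
```

View pics/fin.png

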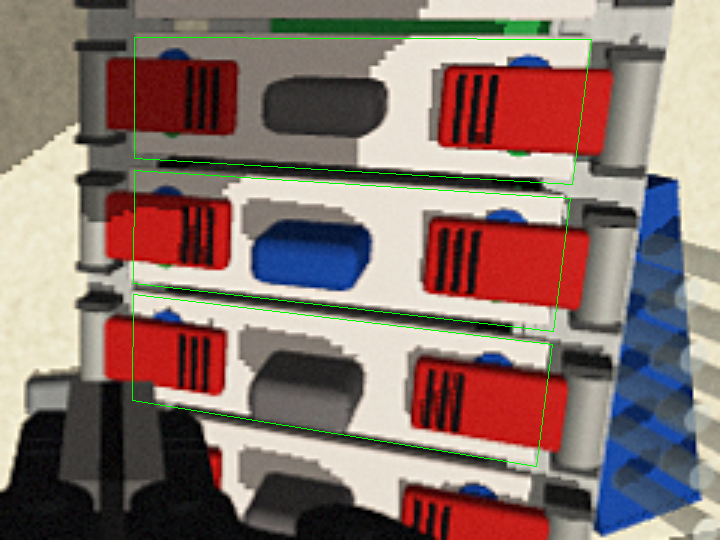

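The module is seated level with its neighbours: the grip reads z ≈ 0.021 m, which is home. Both red levers lie flat like theirs at (170,230) and (505,262), with tips near 9.5 mm against 9.4 mm when shut. Handing in.

```bash
python3 -c "
from bench import r
print(r.hand_in())"
```

```text
the job is handed in; nothing more can be done
None
```

I handed the job in at about 43 s: the module is fully home in the rack, both levers are flat on its panel, and the arm touches nothing. The arm was not seen to touch the other items, but I did not re-check their positions. The peak force I read was about 41 N, with the fingertip on the far lever.

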